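# Stack a spacer, washer and bushing on a leaning stud and press it to the gauge mark

## Robot

A 6-joint arm with a two-finger parallel gripper is mounted at the origin on the work surface. World frame = base frame: x ahead of the robot, y to its left, z up, the work surface at z = 0. Lengths are in m, angles in rad, forces in N, time in s.
With the tool pointing down it reaches from about 0.3 to 0.85 m from the base axis. Payload 4.2 kg.
Tool frame: the origin (TCP) lies midway between the tips of the shut fingers; the grasp point (between the pads) lies 19 mm behind it; x points along the fingers, y is the direction in which the jaws open and shut, and the axes are right-handed (so a half turn about x gives the same grasp; the last joint's range is limited). The gripper opens to 91 mm and grips with 3 to 60 N. Pads are 32 mm wide; open, the fingers measure 118 mm over their backs; the gripper's body (76 mm by 178 mm) begins 60 mm behind the grasp point.
Start: joints at [1.294, 0.32, 1.565, -0, 1.257, -0.02], TCP at [0.146, 0.556, 0.214] pointing down, gripper open.
Joint ranges: [-3.11, 3.11], [-0.84, 2.01], [0.21, 2.61], [-1.34, 4.49], [0.05, 2.63], [-2.56, 2.56]. Speed limits (rad/s): [2.57, 2.57, 3.14, 3.14, 3.14, 3.14].

## Interface

Orientations are given as a unit quaternion [w, x, y, z].
In Python, from bench import get_obs, grab_frame, job_done gives the robot as it stands.
- The arm moves only by the tool arm_command, never from a script. Its argument "targets" is a list of rows, each a list of 3 entries, a list of its own where there are three numbers: the shift along the world's x, y, z in mm, then the turn about the world's z in rad, then the finger opening in mm, from 0 to 91.2. A call has 1 to 5 rows; each row is the pose to reach, as a shift and turn from the pose commanded when the call began; what a row does not reach only later rows make up. A row lasts 1/8 s, in which the tool goes at most 62.5 mm and 10.7 degrees, less where a joint would pass 70% of its speed; a pose out of reach is approached as far as the arm can. A call with a gripper value outside its range is refused whole. The fingers move at their own pace and stop on an object; "newtons" is the grip in N (left out, the last holds). Time passes only in rows, so rows that repeat a pose let the fingers close. It gives the time, the measured TCP pose, the force and the opening at its end, in the units of the state.
- get_obs(): the state, without advancing time (a new reading comes with each control period).
- grab_frame(name): name is "scene" or "side" or "wrist"; returns a dict with "img" (420x560x3 uint8, red, green, blue), "fx", "fy", "cx", "cy" (pixels), "view" (4x4, takes a point from world to camera coordinates). Camera axes: x right, y up, looking along -z (the intrinsics and any distortion apply to the point x, -y, -z); pixel columns grow to the right and rows downward; lengths in m; the calibration is good to about 2 mm. The wrist camera is an equidistant fisheye: a pixel r from the principal point sees the ray r / f radians off the axis. A picture is of the moment at which its call begins. There is no depth.
- job_done(): hands the job in, once; it reports no verdict.
The state is a dict: "time": time; "joint_positions": joint angles; "dq": joint speeds; "joint_torque": joint torques, N m; "ee_pos": TCP position; "tcp_rot": TCP orientation; "force": force on the tool from outside, world axes, zero at the start; "moment": the same for the moment, N m; "gripper_width": finger opening in m.
Only numpy, scipy, OpenCV 4.12 (cv2) and the standard library are available. Lean on these libraries where they do the work, as an engineer would, in place of code of your own. Each camera call takes 0.05 s, during which the arm holds its last target.

## Task

Thread the three loose parts from the red mat onto the leaning steel stud of the holder, in this order: the white spacer right down on its seat, then the steel washer, then the brass bushing. Then press the bushing down along the stud until the rim of the grey housing stands within the green band of the sprung gauge below the stack, hold it there for a second without ever pressing the red band into the housing, and let go so that the whole stack stays on the stud and the gauge springs back up. Do not swing the stud to another angle, and leave the breadboard, screwdriver and jar where they are.

Things in the scene. Friction and masses are not known exactly. Their poses are not given: they have to be found in the camera images.
- spacer: white plastic ring, outside diameter 30, bore 12, height 14 mm; lies flat on the red mat. Origin at its centre, z along its bore. Stacked, its centre is 7 mm above the seat
- washer: flat steel ring, outside diameter 34, bore 12, thickness 6 mm; lies flat on the red mat. Origin at its centre, z along its bore. Stacked, its centre is 17 mm above the seat
- bushing: brass sleeve, outside diameter 26, bore 12, height 20 mm; stands on the red mat, bore upright. Origin at its centre, z along its bore. Stacked, its centre is 30 mm above the seat
- holder: fixed tilting holder: dark base plate 110 x 130 x 14 mm with two aluminium cheeks (outer faces 48 mm either side of the middle, tops 76 mm above the underside) that carry the head on a level hinge, 62 mm above the underside. Origin at the centre of the underside, on the mat (the mat's top is 3 mm above the work surface); x points away from the side to which the stud leans, the hinge runs along y
- head (a joint): lean of the stud, rad: 0 upright, growing as it leans to the holder's -x (roughly towards the robot). The hinge slips at some 2.5 N m, about 20 N across at the tip. The steel stud is 10 mm in diameter (1 mm clearance all round in the bores), its tip 50 mm beyond the seat, its last 3.5 mm tapering to 6.4 mm
- head_mid (a point): point in the head's middle plane, 59 mm out from the hinge axis, level with the seat when the gauge is up; it leans with the head. z points outward parallel to the stud, y along the hinge, x completes them. The stud and gauge are clamped (to over 30 N) on the cross shaft up to 11 mm to either side of it along y, at x = 0: this offset is not measured, find it by touch or by sight
- gauge (a joint): how far the sprung plunger is pressed into the grey housing, m: 0 up, stop at 0.0135. About 4.5 N starts it, then 1.5 N per mm (15 N at 7, 21 N at 11 mm). The plunger's flat 28 mm round top, around the stud's foot, is the seat; the 46 mm housing begins 14 mm below it. From below it shows 7 mm of white, 4 of green, 3 of red: the rim is in the green from 0.007 to 0.011
- breadboard: white breadboard with chips, 55 x 165 x 14 mm, flat on the mat; bystander. Origin at the centre of its underside, long side along y
- screwdriver: screwdriver with orange handle, 170 mm long, lying on the mat along its x, handle to -x; origin under its middle; bystander
- jar: amber screw jar with black cap, 42 mm in diameter, 50 mm high, standing on the mat; bystander. Origin at the centre of its underside
Mind the look-alikes: they are no part of the job. Of the things like the holder, leave any that is orange; of the rest the larger one is meant.

How it is judged:
On the way, in this order (a step that is already met when the one before it is completed fails the run):
1. the spacer is threaded on the stud and down on the seat (angle between the z axis of spacer and the z axis of head_mid, either way round below 0.12 rad and x of spacer in the frame of head_mid between -0.004 and 0.004 m and y of spacer in the frame of head_mid between -0.016 and 0.016 m and z of spacer in the frame of head_mid between -0.007 and 0.0095 m), for 0.2 s.
2. the washer is threaded on the stud and down on the spacer (all of step 1 and angle between the z axis of washer and the z axis of head_mid, either way round below 0.12 rad and x of washer in the frame of head_mid between -0.004 and 0.004 m and y of washer in the frame of head_mid between -0.016 and 0.016 m and z of washer in the frame of head_mid between 0.003 and 0.0195 m and distance between spacer and washer between 0.008 and 0.012 m), for 0.2 s.
3. with the bushing threaded on and down on the washer, the gauge is pressed into its green band (7 to 11 mm) and held there for at least 0.5 s (all of step 2 and angle between the z axis of bushing and the z axis of head_mid, either way round below 0.12 rad and x of bushing in the frame of head_mid between -0.004 and 0.004 m and y of bushing in the frame of head_mid between -0.016 and 0.016 m and z of bushing in the frame of head_mid between 0.016 and 0.0325 m and distance between spacer and bushing between 0.021 and 0.025 m and value of joint gauge between 0.007 and 0.011 m), for 0.5 s.
At the end, for the whole second after the job is handed in: Spacer, washer and bushing are stacked on the stud in that order, at rest: centres within 2.5 mm of 7, 17, 30 mm above the seat, within 4 mm of head_mid's x = 0, spaced 10 and 23 mm (within 2) from the spacer, bores within 0.12 rad of the stud; the gauge is up (under 2 mm) (angle between the z axis of each of spacer, washer, bushing and the z axis of head_mid, either way round below 0.12 rad and x of spacer in the frame of head_mid between -0.004 and 0.004 m and y of spacer in the frame of head_mid between -0.016 and 0.016 m and z of spacer in the frame of head_mid between 0.0045 and 0.0095 m and x of washer in the frame of head_mid between -0.004 and 0.004 m and y of washer in the frame of head_mid between -0.016 and 0.016 m and z of washer in the frame of head_mid between 0.0145 and 0.0195 m and x of bushing in the frame of head_mid between -0.004 and 0.004 m and y of bushing in the frame of head_mid between -0.016 and 0.016 m and z of bushing in the frame of head_mid between 0.0275 and 0.0325 m and distance between spacer and washer between 0.008 and 0.012 m and distance between spacer and bushing between 0.021 and 0.025 m and linear speed of each of spacer, washer, bushing below 0.02 m/s and value of joint gauge below 0.002 m); the robot touches nothing.
It fails at once if the red band of the gauge is pressed into the housing (more than 11.5 mm) (value of joint gauge above 0.0115 m).
It fails at once if the stud is swung: its head is turned by more than about 0.1 rad (6 mm at the seat) (distance of head_mid from where it was at the start of the episode above 0.006 m).
It fails at once if the breadboard is moved more than 25 mm (distance of breadboard from where it was at the start of the episode above 0.025 m).
It fails at once if the screwdriver is moved more than 25 mm (distance of screwdriver from where it was at the start of the episode above 0.025 m).
It fails at once if the jar is moved more than 25 mm (distance of jar from where it was at the start of the episode above 0.025 m).
It also fails if it takes over 72 s, if anything falls off the work surface, if the arm or the gripper's body presses on something with over 40 N, if the wrist force passes 120 N, or if a joint passes its speed limit or range.

## Working session

There is one attempt and no reset: what is moved stays moved. The work goes in short steps, Python scripts to look and compute and a tool call to move; the robot and the scene stay as the last step left them, time stands still between calls to the robot, and variables do not carry over. Pictures are saved under pics/ and viewed, and the job is handed in when it is done.

Besides the shell and the picture viewer there is one more tool, called after "Emit:" in YAML: its name, and indented under it one key for each argument. arm_command: Moves the arm, as the interface text tells. Its arguments: {"type":"object","properties":{"targets":{"type":"array","items":{"type":"array"}},"newtons":{"type":"number"}},"required":["targets"]}

```bash
ls; mkdir -p pics; python3 - <<'E'
from bench import *
import cv2,numpy as np,pickle
o=get_obs();print({k:np.round(v,4) for k,v in o.items()})
for n in ["scene","side","wrist"]:
    f=grab_frame(n);cv2.imwrite(f"pics/{n}0.png",f["img"][:,:,::-1]);pickle.dump(f,open(f"pics/{n}0.pkl","wb"))
    print(n,f["fx"],f["fy"],f["cx"],f["cy"],np.round(f["view"],4).tolist(),[k for k in f])
E
```

```text
pics
{'time': np.float64(0.0), 'joint_positions': array([ 1.294 ,  0.3203,  1.5657,  0.    ,  1.2574, -0.02  ]), 'dq': array([-0.0011,  0.0001, -0.0007, -0.0001,  0.    ,  0.0006]), 'joint_torque': array([-2.00000e-03, -4.12468e+01, -2.31972e+01,  7.26000e-02,
        4.56000e-02, -1.00000e-04]), 'ee_pos': array([0.1459, 0.5556, 0.2131]), 'tcp_rot': array([ 0.7012,  0.0899,  0.7014, -0.0912]), 'force': array([-0.2129, -1.1782,  0.1801]), 'moment': array([-0.0414, -0.0022, -0.0246]), 'gripper_width': np.float64(0.0912)}
scene 500.61264045618816 500.61264045618816 277.3125139376291 202.8074498751718 [[-0.5676, 0.8231, 0.0196, 0.3328], [-0.5921, -0.4247, 0.6848, 0.3162], [0.572, 0.3771, 0.7284, -1.3909], [0.0, 0.0, 0.0, 1.0]] ['img', 'fx', 'fy', 'cx', 'cy', 'view']
side 521.9764825241275 521.9764825241275 284.45190554604864 207.57229344413804 [[0.9954, -0.0959, 0.0003, -0.6304], [0.0664, 0.6919, 0.719, -0.1294], [-0.0691, -0.7156, 0.695, -1.0259], [0.0, 0.0, 0.0, 1.0]] ['img', 'fx', 'fy', 'cx', 'cy', 'view']
wrist 325.19226210127806 325.19226210127806 280.91540726859523 205.59902312874578 [[0.2533, 0.9674, -0.0006, -0.5751], [-0.94, 0.246, -0.2366, 0.0267], [-0.2287, 0.0605, 0.9716, -0.3888], [0.0, 0.0, 0.0, 1.0]] ['img', 'fx', 'fy', 'cx', 'cy', 'view']
```

View pics/scene0.png

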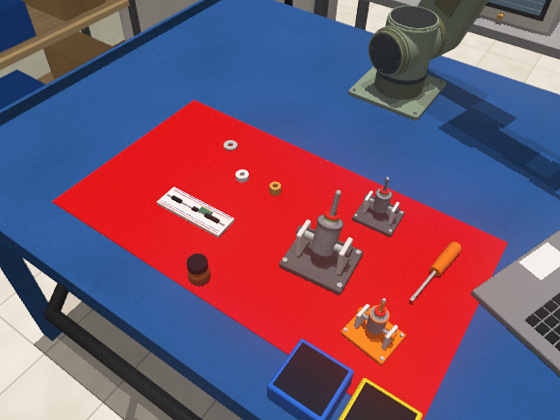

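View pics/side0.png

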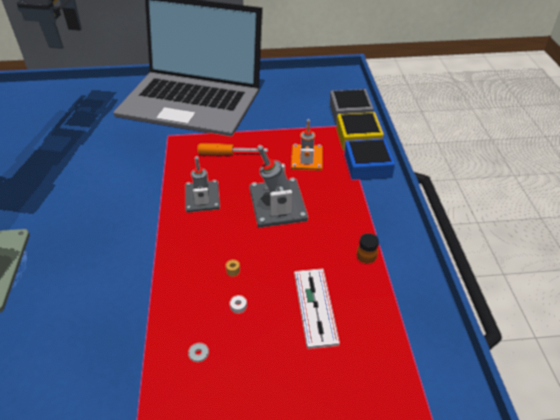

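View pics/wrist0.png

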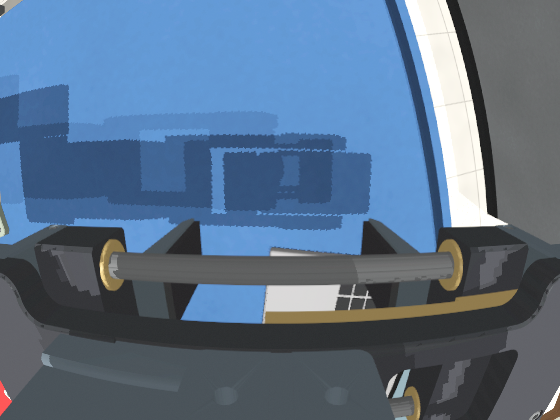

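```bash
cat > h.py <<'E'
import cv2,numpy as np,pickle
from bench import *
def grab(n,tag):
    f=grab_frame(n);cv2.imwrite(f"pics/{n}{tag}.png",f["img"][:,:,::-1]);pickle.dump(f,open(f"pics/{n}{tag}.pkl","wb"));return f
def load(n,tag): return pickle.load(open(f"pics/{n}{tag}.pkl","rb"))
def crop(n,tag,x0,y0,w,h,s,name):
    im=cv2.imread(f"pics/{n}{tag}.png")[y0:y0+h,x0:x0+w];cv2.imwrite(f"pics/{name}.png",cv2.resize(im,None,fx=s,fy=s,interpolation=cv2.INTER_CUBIC))
def proj(f,P):
    P=np.atleast_2d(P);c=P@f["view"][:3,:3].T+f["view"][:3,3]
    return np.c_[f["fx"]*c[:,0]/-c[:,2]+f["cx"],f["fy"]*-c[:,1]/-c[:,2]+f["cy"]]
def ray(f,u,v,fish=False):
    x=(u-f["cx"])/f["fx"];y=(v-f["cy"])/f["fy"]
    if fish:
        t=np.hypot(x,y);k=np.sin(t)/t if t>0 else 1;d=np.array([x*k,-y*k,-np.cos(t)])
    else: d=np.array([x,-y,-1.])
    R=f["view"][:3,:3];return -R.T@f["view"][:3,3],R.T@d/np.linalg.norm(d)
def atz(f,u,v,z,fish=False):
    o,d=ray(f,u,v,fish);return o+d*(z-o[2])/d[2]
def tri(*rs):
    A=0;b=0
    for o,d in rs:
        M=np.eye(3)-np.outer(d,d);A=A+M;b=b+M@o
    p=np.linalg.solve(A,b);return p,[np.linalg.norm(np.cross(p-o,d))*1e3 for o,d in rs]
E
python3 - <<'E'
from h import *
crop("scene","0",270,180,110,120,6,"c1");crop("side","0",235,130,90,100,6,"c2")
crop("scene","0",210,130,80,75,8,"c3");crop("side","0",180,250,90,120,5,"c4")
E
```

```text
(no output)
```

View pics/c1.png

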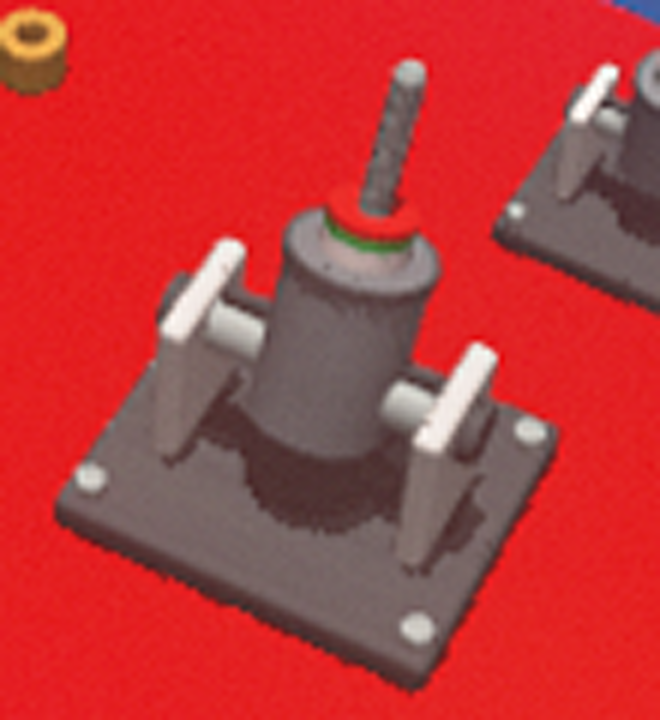

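View pics/c2.png

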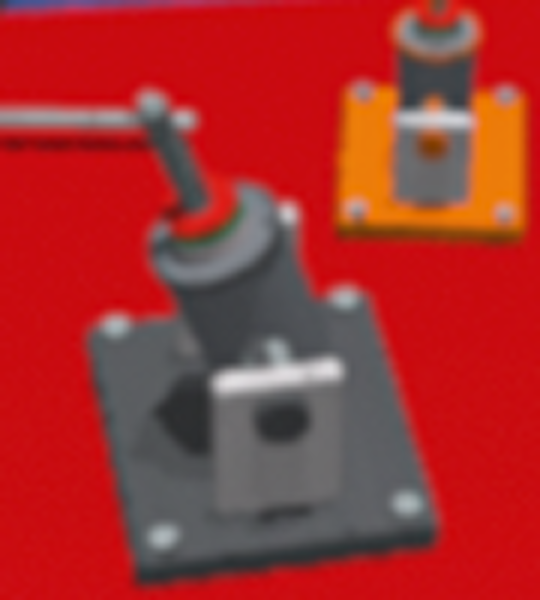

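View pics/c3.png

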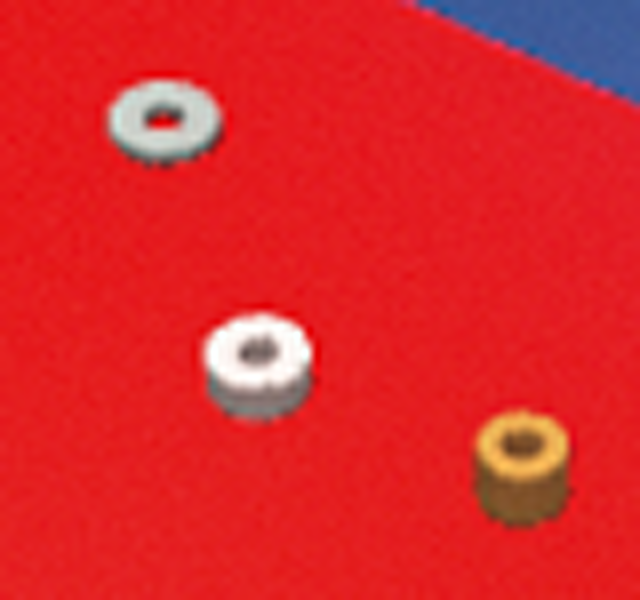

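View pics/c4.png

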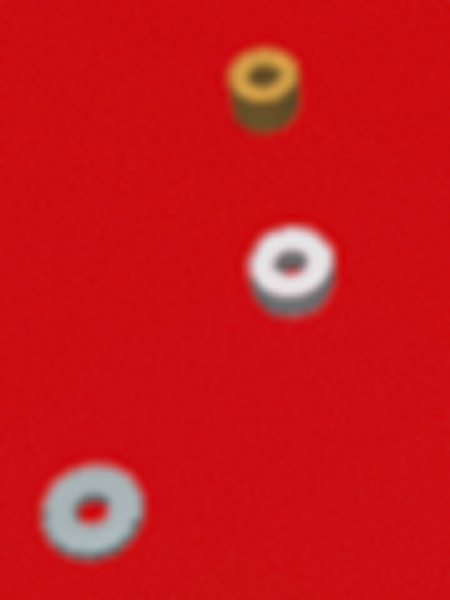

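```bash
python3 - <<'E'
from h import *
S=load("scene","0");D=load("side","0")
sc=lambda x,y:(270+x/6-.4,180+y/6-.4); sd=lambda x,y:(235+x/6-.4,130+y/6-.4)
s3=lambda x,y:(210+x/8-.4,130+y/8-.4); s4=lambda x,y:(180+x/5-.4,250+y/5-.4)
for p in [(90,478),(417,628),(531,431)]: print("S screw",atz(S,*sc(*p),.019))
for p in [(115,325),(345,297),(407,503),(163,536)]: print("D screw",atz(D,*sd(*p),.019))
print("tip",tri(ray(S,*sc(410,72)),ray(D,*sd(152,103))))
print("foot",tri(ray(S,*sc(377,212)),ray(D,*sd(202,203))))
for n,a,b,z in [("washer",(164,116),(92,511),.009),("spacer",(258,352),(291,263),.017),("bush",(522,445),(264,76),.023)]:
    print(n,atz(S,*s3(*a),z),atz(D,*s4(*b),z),tri(ray(S,*s3(*a)),ray(D,*s4(*b))))
E
```

```text
S screw [0.68011777 0.08114528 0.019     ]
S screw [0.66926908 0.19480249 0.019     ]
S screw [0.58149322 0.18713671 0.019     ]
D screw [0.58137497 0.18979767 0.019     ]
D screw [0.66999945 0.19757009 0.019     ]
D screw [0.68011917 0.08378189 0.019     ]
D screw [0.59221036 0.07554735 0.019     ]
tip (array([0.59700057, 0.1330095 , 0.16605851]), [np.float64(0.4279775514847438), np.float64(0.4279775514847053)])
foot (array([0.61254553, 0.13572883, 0.12009146]), [np.float64(0.11663899762013771), np.float64(0.11663899762008831)])
washer [ 0.46523287 -0.22144203  0.009     ] [ 0.46338279 -0.22310298  0.009     ] (array([ 0.46351643, -0.22249141,  0.00757153]), [np.float64(0.3694644194735846), np.float64(0.3694644194736499)])
spacer [ 0.53707981 -0.13083473  0.017     ] [ 0.53467283 -0.13255733  0.017     ] (array([ 0.53509318, -0.13179607,  0.01537075]), [np.float64(0.5846939425830232), np.float64(0.5846939425831585)])
bush [ 0.52929432 -0.04640681  0.023     ] [ 0.52728681 -0.04791238  0.023     ] (array([ 0.52759306, -0.04709827,  0.02159464]), [np.float64(0.4600278274695459), np.float64(0.4600278274697421)])
```

```bash
python3 - <<'E'
from h import *
from scipy.spatial.transform import Rotation as R
o=get_obs();q=o["tcp_rot"];M=R.from_quat(np.r_[q[1:],q[0]]).as_matrix();print(M.round(4))
W=load("wrist","0");V=W["view"];c=-V[:3,:3].T@V[:3,3];print("cam",c,"rel tool",M.T@(c-o["ee_pos"]),"axis",M.T@-V[2,:3])
print(np.degrees(np.arctan2(M[1,1],M[0,1])))
E
```

```text
[[-3.000e-04  2.540e-01  9.672e-01]
 [-1.300e-03  9.672e-01 -2.540e-01]
 [-1.000e+00 -1.300e-03 -0.000e+00]]
cam [0.08187271 0.57324263 0.38375334] rel tool [-0.1704219   0.00038494 -0.06641178] axis [9.71611509e-01 8.74124713e-04 2.36580454e-01]
75.28658251558808
```

Emit:
arm_command:
  targets:
    - [[62, -60, 0], -0.18, 91]
    - [[100, -120, 0], -0.36, 91]
    - [[130, -180, 0], -0.54, 91]
    - [[165, -235, 0], -0.72, 80]
    - [[200, -290, 0], -0.9, 80]
  newtons: 5

```text
time: 0.78
ee_pos: [0.3246, 0.2995, 0.2139]
tcp_rot: [0.591, 0.388, 0.591, -0.388]
force: [0.5, -0.3, -0.0]
gripper_width: 0.0798
```

Emit:
arm_command:
  targets:
    - [[24, -53, 0], -0.1, 70]
    - [[48, -106, -10], -0.2, 60]
    - [[72, -159, -25], -0.325, 60]
    - [[96, -212, -40], -0.325, 60]
    - [[120, -265, -50], -0.325, 60]

```text
time: 1.4
ee_pos: [0.4442, 0.0344, 0.1634]
tcp_rot: [0.522, 0.477, 0.522, -0.477]
force: [0.9, 1.3, 0.5]
gripper_width: 0.06
```

Emit:
arm_command:
  targets:
    - [[24, -53, -10], 0, 60]
    - [[48, -106, -30], 0, 60]
    - [[69, -132, -60], 0, 60]
    - [[69, -132, -80], 0, 60]
    - [[69, -132, -80], 0, 60]

```text
time: 2.02
ee_pos: [0.5116, -0.0958, 0.0823]
tcp_rot: [0.52, 0.477, 0.523, -0.478]
force: [-0.2, -0.7, -0.1]
gripper_width: 0.06
```

```bash
python3 - <<'E'
from h import *
o=get_obs();print(o["time"],o["ee_pos"],o["tcp_rot"],o["force"])
f=grab("wrist","1")
P=np.array([[.5355,-.1315,.017],[o["ee_pos"][0],o["ee_pos"][1],.01]])
def fproj(f,P):
    c=P@f["view"][:3,:3].T+f["view"][:3,3];x,y,z=c[:,0],-c[:,1],-c[:,2]
    t=np.arctan2(np.hypot(x,y),z);r=np.hypot(x,y);return np.c_[f["cx"]+f["fx"]*t*x/r,f["cy"]+f["fy"]*t*y/r]
print(fproj(f,P))
E
```

```text
2.025 [ 0.5116162  -0.09580149  0.08226432] [ 0.52017187  0.47664561  0.52295989 -0.478271  ] [-0.24691528 -0.73681191 -0.11258206]
[[307.26453027 263.78729589]
 [281.21384146 215.52866578]]
```

View pics/wrist1.png

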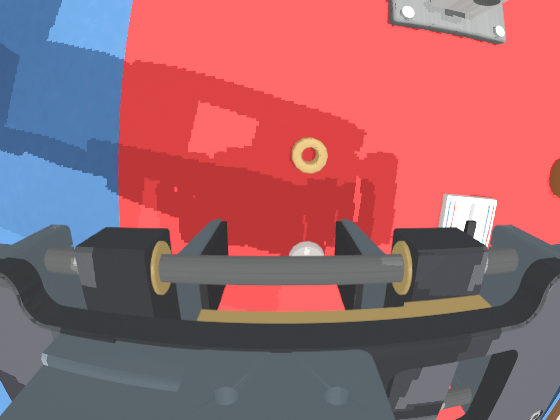

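```bash
python3 - <<'E'
from h import *
o=get_obs();print(o["time"],o["ee_pos"])
from scipy.spatial.transform import Rotation as R
q=o["tcp_rot"];M=R.from_quat(np.r_[q[1:],q[0]]).as_matrix();print(np.arctan2(M[1,1],M[0,1]))
f=load("wrist","1");print(atz(f,310,155.5,.023,True))
E
```

```text
2.075 [ 0.51247082 -0.09561057  0.08348682]
0.08884221677497296
[ 0.52773041 -0.04662001  0.023     ]
```

Emit:
arm_command:
  targets:
    - [[12, -18, 0], 0, 55]
    - [[22, -36, -15], 0, 50]
    - [[22, -36, -45], 0, 46]
    - [[22, -36, -76], 0, 46]
    - [[22, -36, -76], 0, 46]

```text
time: 2.7
ee_pos: [0.5343, -0.1324, 0.0061]
tcp_rot: [0.521, 0.477, 0.523, -0.478]
force: [-0.7, 0.3, 0.7]
gripper_width: 0.0464
```

Emit:
arm_command:
  targets:
    - [[0, 0, 0], 0, 20]
    - [[0, 0, 0], 0, 20]
    - [[0, 0, 0], 0, 46]
    - [[0, 0, 0], 0, 46]
  newtons: 4

```text
time: 3.2
ee_pos: [0.5353, -0.1317, 0.0085]
tcp_rot: [0.522, 0.477, 0.521, -0.477]
force: [-0.1, -0.1, 0.2]
gripper_width: 0.0451
```

Emit:
arm_command:
  targets:
    - [[0, 0, 0], 0, 20]
    - [[0, 0, 0], 0, 20]
    - [[0, 0, 0], 0, 20]

```text
time: 3.58
ee_pos: [0.5351, -0.1317, 0.0081]
tcp_rot: [0.522, 0.477, 0.522, -0.477]
force: [-0.7, -0.2, 1.2]
gripper_width: 0.0303
```

Emit:
arm_command:
  targets:
    - [[0, 0, 0], 0, 50]
    - [[0, 0, 0], 0.18, 50]
    - [[0, 0, 0], 0.36, 50]
    - [[0, 0, 0], 0.54, 50]
    - [[0, 0, 0], 0.72, 50]

```text
time: 4.2
ee_pos: [0.535, -0.1317, 0.0079]
tcp_rot: [0.657, 0.261, 0.657, -0.261]
force: [-0.6, 0.6, 0.8]
gripper_width: 0.0502
```

Emit:
arm_command:
  targets:
    - [[0, 0, 0], 0.18, 50]
    - [[0, 0, 0], 0.36, 50]
    - [[0, 0, 0], 0.54, 50]
    - [[0, 0, 0], 0.72, 50]
    - [[0, 0, 0], 0.85, 50]

```text
time: 4.82
ee_pos: [0.535, -0.1317, 0.0079]
tcp_rot: [0.706, -0.033, 0.706, 0.033]
force: [-0.3, -0.6, -0.5]
gripper_width: 0.0501
```

Emit:
arm_command:
  targets:
    - [[0, 0, -1], 0, 20]
    - [[0, 0, -1], 0, 20]
    - [[0, 0, -1], 0, 20]

```text
time: 5.2
ee_pos: [0.535, -0.1317, 0.0069]
tcp_rot: [0.706, -0.031, 0.706, 0.031]
force: [0.4, -0.2, 0.1]
gripper_width: 0.0303
```

```bash
python3 - <<'E'
from h import *
o=get_obs();print(o)
from scipy.spatial.transform import Rotation as R
q=o["tcp_rot"];M=R.from_quat(np.r_[q[1:],q[0]]).as_matrix();print(np.arctan2(M[1,1],M[0,1]))
grab("wrist","2")
E
```

```text
{'time': 5.2, 'joint_positions': array([-2.62353843e-01,  4.94352794e-01,  1.88380511e+00,  7.33213867e-05,
        7.63635002e-01, -1.92041106e+00]), 'dq': array([-0.00093198, -0.00196107, -0.00053328, -0.00091586, -0.00121824,
       -0.00657519]), 'joint_torque': array([-1.55292993e-03, -4.34041965e+01, -1.61496323e+01, -4.17710538e-02,
        6.13797270e-02,  8.60847562e-03]), 'ee_pos': array([ 0.53496879, -0.13173735,  0.00689377]), 'tcp_rot': array([ 0.70637256, -0.03078447,  0.70649678,  0.03086131]), 'force': array([ 0.35666665, -0.22116866,  0.07112893]), 'moment': array([0.01461822, 0.00199445, 0.00437593]), 'gripper_width': 0.03027029493227301}
1.6580042406435083
```

View pics/wrist2.png

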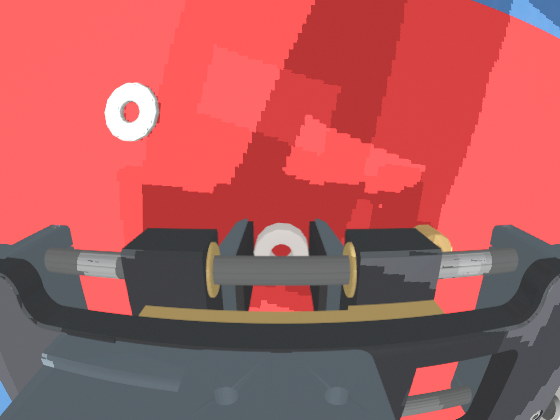

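Emit:
arm_command:
  targets:
    - [[0, 0, 30], 0, 20]
    - [[0, 20, 80], 0, 20]
    - [[0, 60, 120], 0, 20]
    - [[0, 110, 160], 0, 20]
    - [[0, 165, 188], 0, 20]
  newtons: 6

```text
time: 5.88
ee_pos: [0.5354, 0.0337, 0.1967]
tcp_rot: [0.707, -0.031, 0.706, 0.031]
force: [0.8, -0.1, -0.4]
gripper_width: 0.0302
```

Emit:
arm_command:
  targets:
    - [[5, 50, 0], 0, 20]
    - [[10, 97, 0], 0, 20]
    - [[10, 97, 0], 0, 20]
    - [[10, 97, 0], 0, 20]

```text
time: 6.38
ee_pos: [0.5447, 0.1293, 0.1944]
tcp_rot: [0.706, -0.031, 0.707, 0.031]
force: [-0.3, -0.5, 0.0]
gripper_width: 0.0304
```

```bash
cat >> h.py <<'E'
def fproj(f,P):
    P=np.atleast_2d(P)
    c=P@f["view"][:3,:3].T+f["view"][:3,3];x,y,z=c[:,0],-c[:,1],-c[:,2]
    t=np.arctan2(np.hypot(x,y),z);r=np.hypot(x,y);return np.c_[f["cx"]+f["fx"]*t*x/r,f["cy"]+f["fy"]*t*y/r]
E
python3 - <<'E'
from h import *
o=get_obs();print(o["time"],o["ee_pos"],o["force"],o["gripper_width"])
f=grab("wrist","3")
print(fproj(f,[[.5966,.1335,.1684],[.6122,.135,.121]]))
crop("wrist","3",200,80,160,160,5,"c5")
E
```

```text
6.375 [0.54469215 0.12925063 0.19440536] [-0.34237021 -0.47682944  0.0345862 ] 0.030433073813204432
[[279.42634868 304.10881632]
 [279.79668873 291.2591629 ]]
```

View pics/wrist3.png

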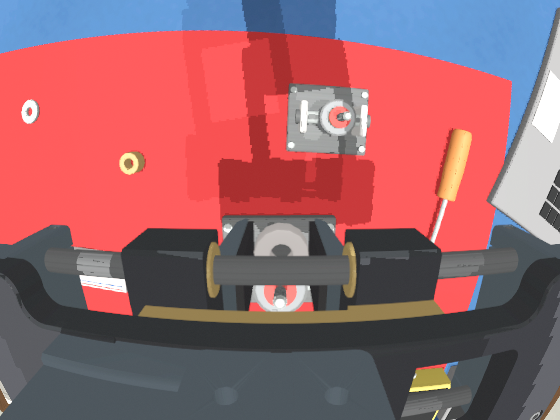

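View pics/c5.png

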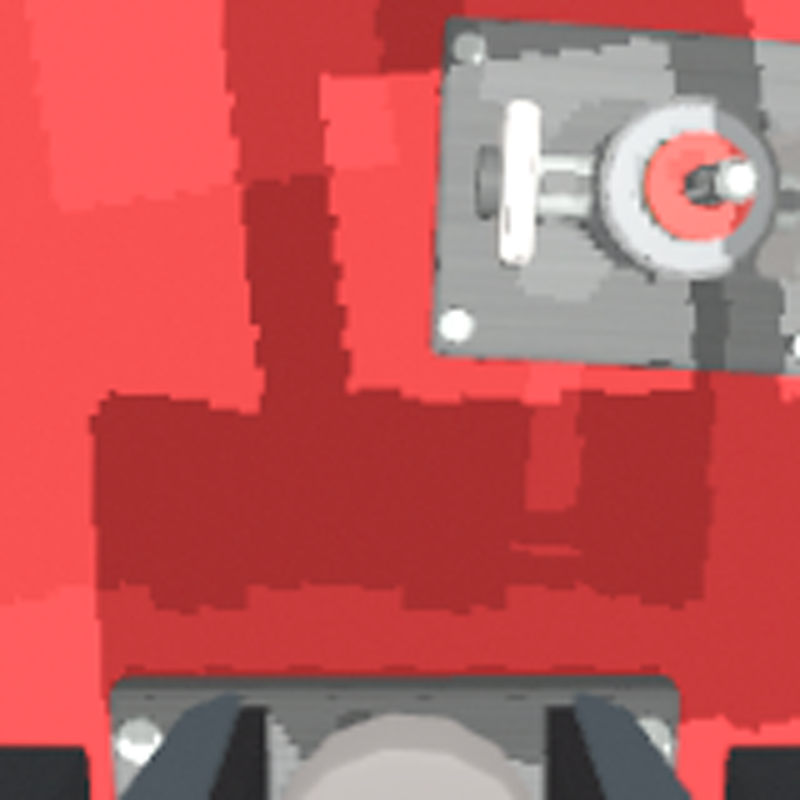

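```bash
python3 - <<'E'
from h import *
crop("wrist","3",240,220,80,100,8,"c6")
f=load("wrist","3")
print(fproj(f,[[.5966,.1335,.1684],[.5966,.1345,.1684],[.6122,.135,.121]]))
E
```

```text
[[279.42634868 304.10881632]
 [280.86026565 304.21734167]
 [279.79668873 291.2591629 ]]
```

View pics/c6.png

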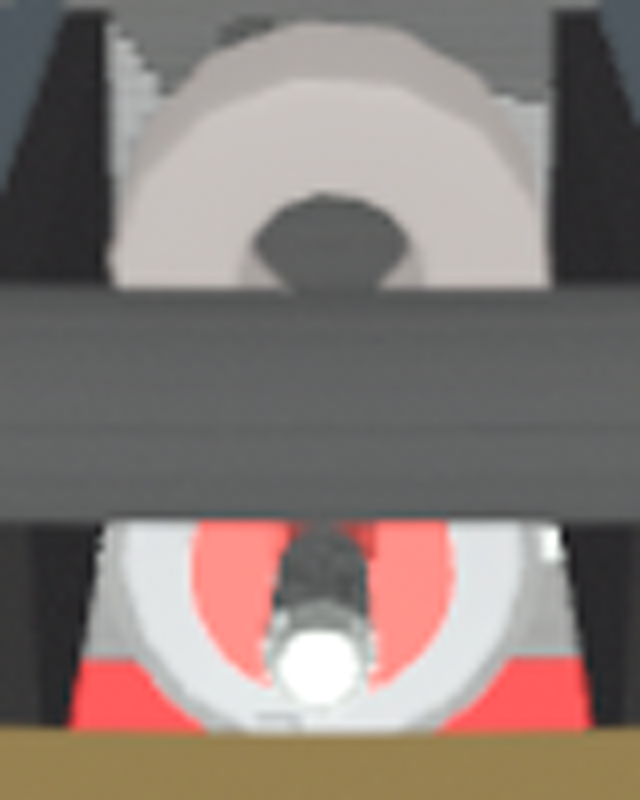

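Emit:
arm_command:
  targets:
    - [[24, 2, 0], 0, 20]
    - [[47.5, 3.7, 0], 0, 20]
    - [[47.5, 3.7, -10], 0, 20]
    - [[47.5, 3.7, -16], 0, 20]
    - [[47.5, 3.7, -16], 0, 20]

```text
time: 7.05
ee_pos: [0.5911, 0.1328, 0.1778]
tcp_rot: [0.706, -0.031, 0.707, 0.031]
force: [-0.3, -0.3, -0.8]
gripper_width: 0.0301
```

```bash
python3 - <<'E'
from h import *
o=get_obs();print(o["time"],o["ee_pos"],o["force"],o["gripper_width"])
grab("side","4");grab("scene","4");print(get_obs()["ee_pos"])
crop("scene","4",290,150,90,100,6,"c7");crop("side","4",220,100,100,90,6,"c8")
E
```

```text
7.05 [0.59112694 0.13275966 0.17776241] [-0.26184974 -0.25077607 -0.77985983] 0.03010819106317668
[0.59193692 0.13315586 0.17876849]
```

View pics/c7.png

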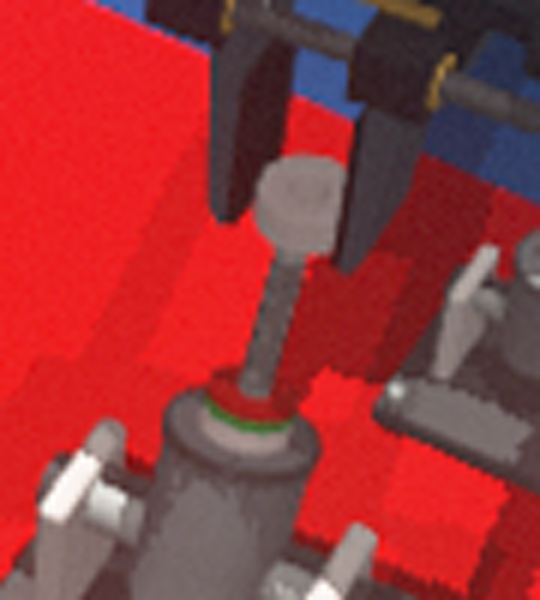

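View pics/c8.png

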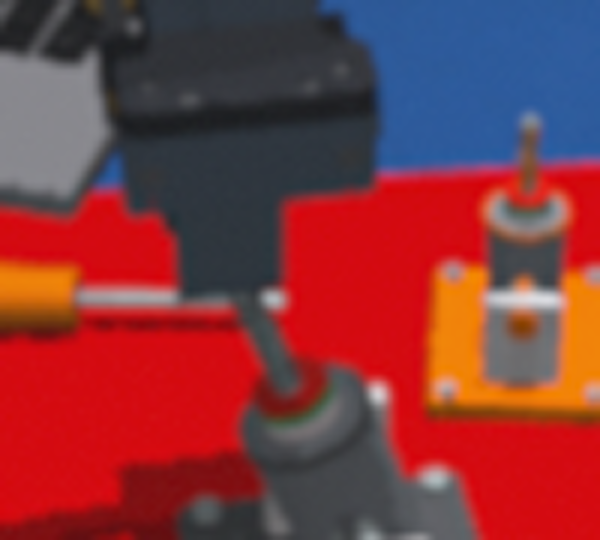

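Emit:
arm_command:
  targets:
    - [[0, 0, 0], 0, 20]
    - [[1.3, 0, -4], 0, 20]
    - [[2.5, 0, -8], 0, 20]
    - [[3.3, 0, -11], 0, 20]
    - [[3.3, 0, -11], 0, 20]
  newtons: 3

```text
time: 7.78
ee_pos: [0.596, 0.1333, 0.1673]
tcp_rot: [0.706, -0.031, 0.706, 0.031]
force: [0.4, 0.2, -0.1]
gripper_width: 0.0307
```

Emit:
arm_command:
  targets:
    - [[1, 0.1, -3], 0, 20]
    - [[2, 0.2, -6], 0, 20]
    - [[2, 0.2, -6], 0, 20]

```text
time: 8.15
ee_pos: [0.598, 0.1335, 0.1613]
tcp_rot: [0.706, -0.031, 0.706, 0.031]
force: [0.3, 0.1, -0.5]
gripper_width: 0.0302
```

```bash
python3 - <<'E'
from h import *
o=get_obs();print(o["time"],o["ee_pos"],o["force"],o["moment"],o["gripper_width"])
grab("scene","5");print(get_obs()["ee_pos"])
crop("scene","5",290,150,90,100,6,"c9")
E
```

```text
8.15 [0.59797391 0.13351178 0.1613331 ] [ 0.31203929  0.09262974 -0.4535421 ] [ 0.00397504 -0.15705631  0.03507296] 0.030224174837065465
[0.59792391 0.1334963  0.16145343]
```

View pics/c9.png

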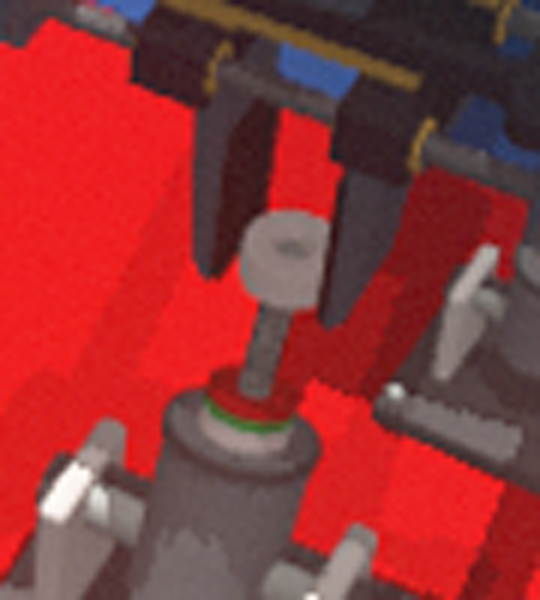

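Emit:
arm_command:
  targets:
    - [[1.3, 0.1, -4], 0, 20]
    - [[2.7, 0.2, -8], 0, 20]
    - [[4, 0.3, -12], 0, 20]
    - [[5.3, 0.5, -16], 0, 20]
    - [[5.3, 0.5, -16], 0, 20]

```text
time: 8.82
ee_pos: [0.603, 0.134, 0.1448]
tcp_rot: [0.706, -0.031, 0.707, 0.031]
force: [-2.3, -1.0, -1.3]
gripper_width: 0.0304
```

```bash
python3 - <<'E'
from h import *
o=get_obs();print(o["time"],o["ee_pos"],o["force"],o["moment"],o["gripper_width"])
grab("scene","6");print(get_obs()["ee_pos"])
crop("scene","6",290,150,90,100,6,"c9b")
E
```

```text
8.825 [0.60299147 0.13397003 0.14476709] [-2.30299969 -1.03246018 -1.28937805] [-0.12203235  0.09392181  0.02728804] 0.030391236864025024
[0.60297197 0.13401758 0.14494902]
```

View pics/c9b.png

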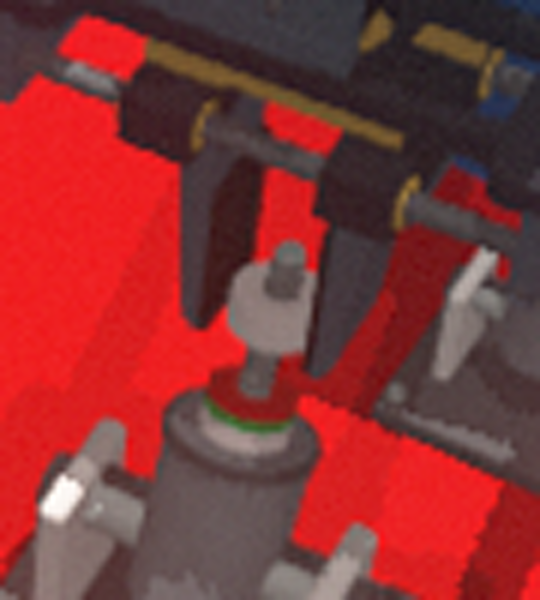

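Emit:
arm_command:
  targets:
    - [[1.1, 0.1, -4], 0, 20]
    - [[2.4, 0.2, -8], 0, 20]
    - [[3.6, 0.3, -12], 0, 20]
    - [[4.9, 0.4, -16], 0, 20]
    - [[5.9, 0.5, -19], 0, 20]

```text
time: 9.5
ee_pos: [0.6093, 0.1346, 0.1264]
tcp_rot: [0.707, -0.031, 0.706, 0.031]
force: [-1.2, -1.1, 1.2]
gripper_width: 0.0303
```

Emit:
arm_command:
  targets:
    - [[0.5, 0, -1.5], 0, 20]
    - [[0.5, 0, -1.5], 0, 20]

```text
time: 9.75
ee_pos: [0.6097, 0.1347, 0.1251]
tcp_rot: [0.707, -0.031, 0.706, 0.031]
force: [-0.4, -0.2, 0.5]
gripper_width: 0.0304
```

```bash
python3 - <<'E'
from h import *
o=get_obs();print(o["time"],o["ee_pos"],o["force"],o["moment"],o["gripper_width"])
grab("scene","7");print(get_obs()["ee_pos"])
crop("scene","7",290,150,90,100,6,"c10")
E
```

```text
9.75 [0.60967102 0.13467593 0.1251249 ] [-0.43408013 -0.17961494  0.46259349] [-0.08785986  0.13148035 -0.05614783] 0.030360614555546898
[0.60972041 0.13468406 0.12520725]
```

View pics/c10.png

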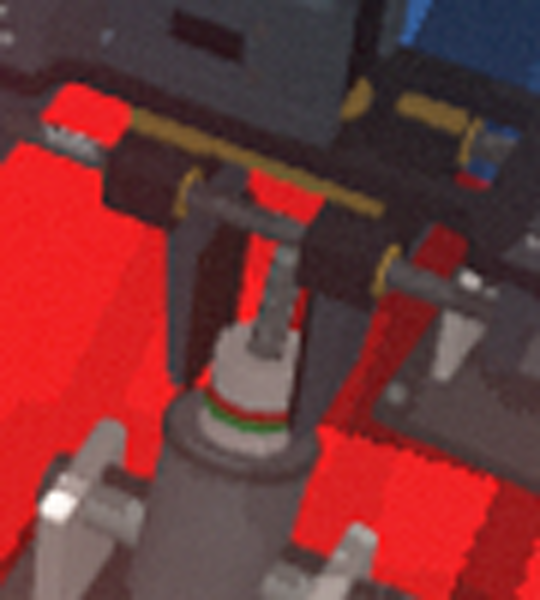

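Emit:
arm_command:
  targets:
    - [[0, 0, 0], 0, 60]
    - [[0, 0, 2], 0, 60]
    - [[0, 0, 30], 0, 60]
    - [[-5, -10, 70], 0, 60]
    - [[-25, -65, 80], -0.18, 60]

```text
time: 10.42
ee_pos: [0.587, 0.071, 0.2081]
tcp_rot: [0.709, 0.033, 0.704, -0.032]
force: [-0.9, -0.9, -0.7]
gripper_width: 0.0597
```

```bash
python3 - <<'E'
from h import *
o=get_obs();print(o["time"],o["ee_pos"],o["force"],o["moment"],o["gripper_width"])
f=load("wrist","2");print(atz(f,131,112,.009,True))
grab("scene","8")
crop("scene","8",290,150,90,100,6,"c11")
E
```

```text
10.425 [0.58695682 0.07101416 0.20813103] [-0.88467669 -0.93838054 -0.66257638] [-0.07086482  0.020907   -0.01776717] 0.05973315882502837
[ 0.46431177 -0.21997423  0.009     ]
```

View pics/c11.png

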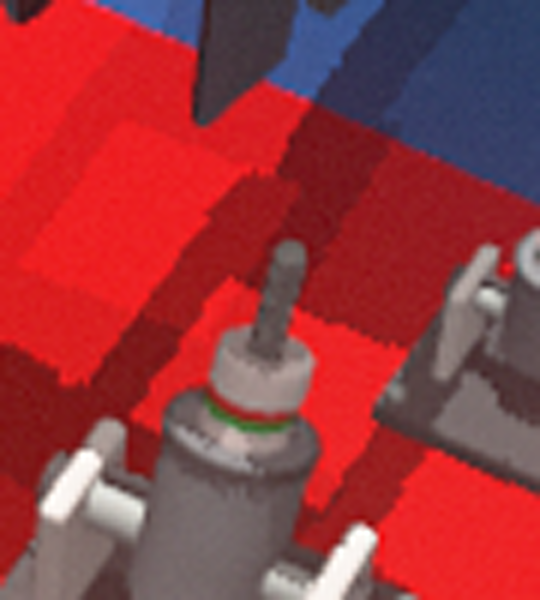

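Emit:
arm_command:
  targets:
    - [[-23, -55, -10], -0.18, 60]
    - [[-46, -110, -30], -0.36, 60]
    - [[-69, -165, -50], -0.54, 60]
    - [[-92, -220, -75], -0.72, 60]
    - [[-112, -270, -95], -0.9, 60]

```text
time: 11.1
ee_pos: [0.4718, -0.202, 0.1098]
tcp_rot: [0.621, 0.338, 0.621, -0.338]
force: [1.1, 0.0, -0.3]
gripper_width: 0.0602
```

Emit:
arm_command:
  targets:
    - [[-9, -22, -20], -0.18, 60]
    - [[-9, -22, -40], -0.36, 60]
    - [[-9, -22, -60], -0.49, 60]
    - [[-9, -22, -60], -0.49, 60]

```text
time: 11.6
ee_pos: [0.4627, -0.2221, 0.0491]
tcp_rot: [0.521, 0.477, 0.523, -0.477]
force: [-0.5, 1.2, 0.7]
gripper_width: 0.0601
```

```bash
python3 - <<'E'
from h import *
from scipy.spatial.transform import Rotation as R
o=get_obs();print(o["time"],o["ee_pos"],o["force"],o["gripper_width"])
q=o["tcp_rot"];M=R.from_quat(np.r_[q[1:],q[0]]).as_matrix();print(np.arctan2(M[1,1],M[0,1]))
E
```

```text
11.6 [ 0.46265495 -0.22208295  0.04910994] [-0.49868057  1.24254346  0.65762721] 0.06013298041010917
0.09057981421913731
```

Emit:
arm_command:
  targets:
    - [[1, 0, -22], 0, 52]
    - [[1, 0, -40], 0, 48]
    - [[1, 0, -44.5], 0, 48]
    - [[1, 0, -44.5], 0, 20]
    - [[1, 0, -44.5], 0, 20]
  newtons: 4

```text
time: 12.22
ee_pos: [0.4652, -0.2228, 0.0066]
tcp_rot: [0.523, 0.477, 0.521, -0.477]
force: [0.3, -0.3, -0.4]
gripper_width: 0.0332
```

Emit:
arm_command:
  targets:
    - [[0, 0, 0], 0, 20]
    - [[0, 0, 0], 0, 20]

```text
time: 12.48
ee_pos: [0.4652, -0.2227, 0.0064]
tcp_rot: [0.522, 0.477, 0.521, -0.477]
force: [0.4, 0.4, 3.4]
gripper_width: 0.0332
```

Emit:
arm_command:
  targets:
    - [[0, 0, 0], 0, 52]
    - [[0, 0, 0], 0.18, 52]
    - [[0, 0, 0], 0.36, 52]
    - [[0, 0, 0], 0.54, 52]
    - [[0, 0, 0], 0.72, 52]

```text
time: 13.1
ee_pos: [0.4641, -0.2223, 0.0054]
tcp_rot: [0.657, 0.261, 0.658, -0.261]
force: [0.2, 0.4, -0.3]
gripper_width: 0.052
```

Emit:
arm_command:
  targets:
    - [[0, 0, 0], 0.18, 52]
    - [[0, 0, 0], 0.36, 52]
    - [[0, 0, 0], 0.54, 52]
    - [[0, 0, 0], 0.72, 52]
    - [[0, 0, 0], 0.85, 52]

```text
time: 13.72
ee_pos: [0.4641, -0.2223, 0.0054]
tcp_rot: [0.706, -0.033, 0.707, 0.033]
force: [-0.6, 0.0, 0.4]
gripper_width: 0.0521
```

Emit:
arm_command:
  targets:
    - [[0, 0, 0], 0, 20]
    - [[0, 0, 0], 0, 20]
    - [[0, 0, 0], 0, 20]
    - [[0, 0, 0], 0, 20]

```text
time: 14.22
ee_pos: [0.4644, -0.2224, 0.0056]
tcp_rot: [0.706, -0.031, 0.706, 0.031]
force: [0.3, 0.3, 0.3]
gripper_width: 0.0337
```

```bash
python3 - <<'E'
from h import *
from scipy.spatial.transform import Rotation as R
o=get_obs();print(o["time"],o["ee_pos"],o["force"],o["gripper_width"])
q=o["tcp_rot"];M=R.from_quat(np.r_[q[1:],q[0]]).as_matrix();print(np.arctan2(M[1,1],M[0,1]))
E
```

```text
14.225 [ 0.46444458 -0.22242832  0.00559082] [0.33909576 0.30978313 0.27727133] 0.033706096826431095
1.6584888815737413
```

Emit:
arm_command:
  targets:
    - [[0, 0, 0], 0, 40]
    - [[0, 0, -1.5], 0, 40]
    - [[0, 0, -1.5], 0, 20]
    - [[0, 0, -1.5], 0, 20]
    - [[0, 0, -1.5], 0, 20]
  newtons: 6

```text
time: 14.85
ee_pos: [0.4645, -0.2224, 0.0041]
tcp_rot: [0.706, -0.031, 0.706, 0.031]
force: [0.7, 0.2, -0.6]
gripper_width: 0.0332
```

Emit:
arm_command:
  targets:
    - [[0, 0, 30], 0, 20]
    - [[10, 30, 80], 0, 20]
    - [[25, 80, 130], 0, 20]
    - [[40, 135, 170], 0, 20]
    - [[55, 195, 190], 0, 20]

```text
time: 15.48
ee_pos: [0.5162, -0.0431, 0.1895]
tcp_rot: [0.708, -0.031, 0.705, 0.031]
force: [0.7, 0.4, -1.2]
gripper_width: 0.0334
```

Emit:
arm_command:
  targets:
    - [[15, 60, 0], 0, 20]
    - [[35, 115, 0], 0, 20]
    - [[60, 156, 0], 0, 20]
    - [[70, 156, 0], 0, 20]
    - [[70, 156, 0], 0, 20]

```text
time: 16.1
ee_pos: [0.5852, 0.1113, 0.1868]
tcp_rot: [0.706, -0.031, 0.707, 0.031]
force: [-0.8, 0.1, -1.0]
gripper_width: 0.0333
```

```bash
python3 - <<'E'
from h import *
o=get_obs();print(o["time"],o["ee_pos"],o["force"],o["gripper_width"])
f=grab("wrist","9");print(get_obs()["ee_pos"])
crop("wrist","9",230,200,100,120,6,"c12")
print(fproj(f,[[.596,.1333,.168]]))
E
```

```text
16.1 [0.58524629 0.11128246 0.18675278] [-0.81152527  0.08966488 -0.950738  ] 0.0333310116532172
[0.58471662 0.11076784 0.18687756]
[[313.13126339 256.11738319]]
```

View pics/c12.png

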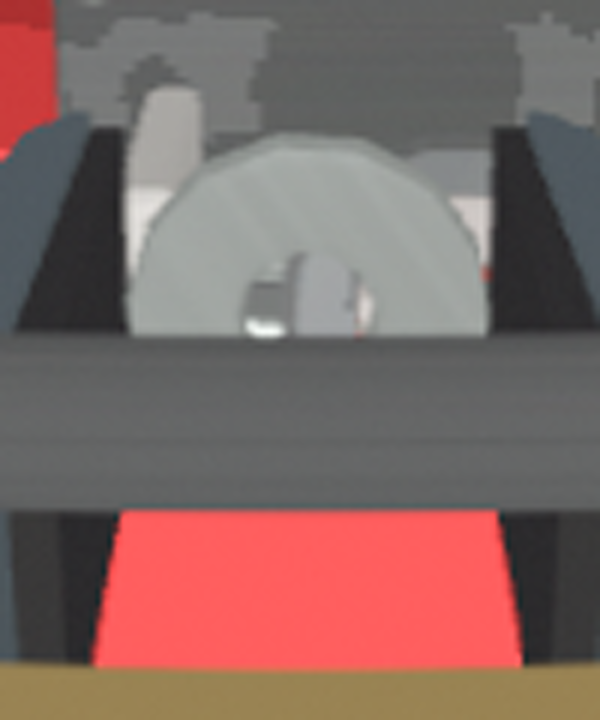

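Emit:
arm_command:
  targets:
    - [[7.3, 22.3, 0], 0, 20]
    - [[7.3, 22.3, -5], 0, 20]
    - [[7.3, 22.3, -9], 0, 20]
    - [[7.3, 22.3, -9], 0, 20]

```text
time: 16.65
ee_pos: [0.592, 0.1336, 0.1777]
tcp_rot: [0.706, -0.031, 0.707, 0.031]
force: [0.4, 0.1, 0.1]
gripper_width: 0.0334
```

```bash
python3 - <<'E'
from h import *
o=get_obs();print(o["time"],o["ee_pos"],o["force"],o["gripper_width"])
grab("scene","10");print(get_obs()["ee_pos"])
crop("scene","10",290,150,90,100,6,"c13")
E
```

```text
16.65 [0.59197337 0.13359474 0.177695  ] [0.42507144 0.05372404 0.07957495] 0.03335690999192022
[0.59223468 0.13366664 0.17800584]
```

View pics/c13.png

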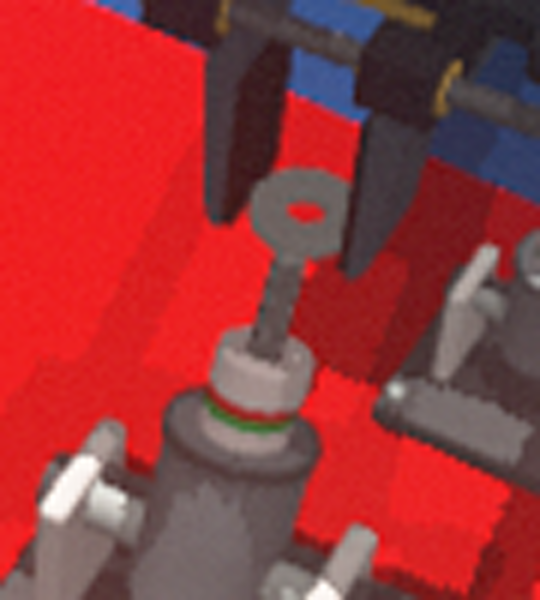

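Emit:
arm_command:
  targets:
    - [[1.3, -0.2, -4], 0, 20]
    - [[2.7, -0.1, -8], 0, 20]
    - [[4, 0, -12], 0, 20]
    - [[5.3, 0.1, -16], 0, 20]
    - [[6.3, 0.2, -19], 0, 20]
  newtons: 3

```text
time: 17.32
ee_pos: [0.5987, 0.1338, 0.1592]
tcp_rot: [0.706, -0.032, 0.707, 0.031]
force: [-0.5, -2.4, 2.3]
gripper_width: 0.0332
```

```bash
python3 - <<'E'
from h import *
o=get_obs();print(o["time"],o["ee_pos"],o["force"],o["gripper_width"],o["moment"])
grab("scene","11");print(get_obs()["ee_pos"])
crop("scene","11",290,150,90,100,6,"c14")
E
```

```text
17.325 [0.5986855  0.13381645 0.15918765] [-0.45725842 -2.40820098  2.25476373] 0.03324571146124617 [-3.87964244e-01  2.08470452e-01  2.59118212e-04]
[0.5988129  0.13377783 0.15884362]
```

View pics/c14.png

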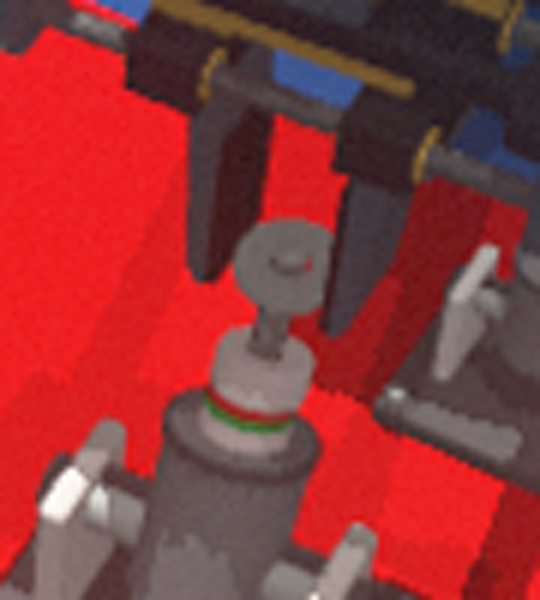

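Emit:
arm_command:
  targets:
    - [[0, -0.8, 0], 0, 20]
    - [[1, -0.8, -3], 0, 20]
    - [[2, -0.7, -6], 0, 20]
    - [[2, -0.7, -6], 0, 20]

```text
time: 17.88
ee_pos: [0.6011, 0.1337, 0.1528]
tcp_rot: [0.707, -0.031, 0.706, 0.031]
force: [0.4, -0.6, -1.5]
gripper_width: 0.0327
```

```bash
python3 - <<'E'
from h import *
o=get_obs();print(o["time"],o["ee_pos"],o["force"],o["gripper_width"],o["moment"])
grab("scene","12");print(get_obs()["ee_pos"])
crop("scene","12",290,150,90,100,6,"c15")
E
```

```text
17.875 [0.60114674 0.13365896 0.15278639] [ 0.44472072 -0.5808386  -1.54497308] 0.0327372781789188 [-0.03413386 -0.07830805  0.02027956]
[0.60110733 0.13365008 0.1528451 ]
```

View pics/c15.png

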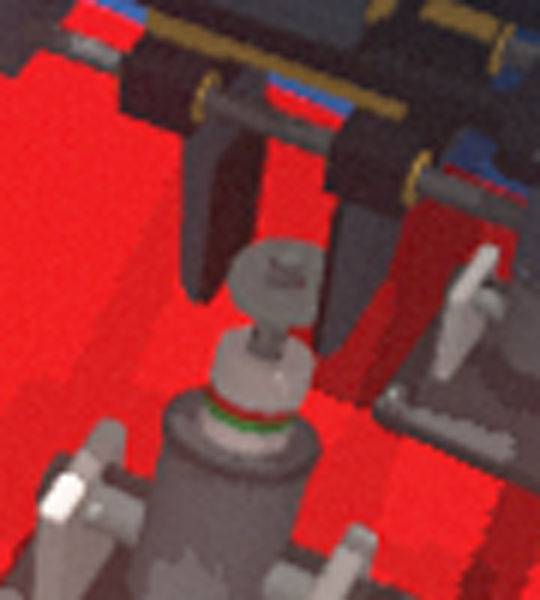

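Emit:
arm_command:
  targets:
    - [[1.3, 0.1, -4], 0, 20]
    - [[2.6, 0.2, -8], 0, 20]
    - [[4, 0.3, -12], 0, 20]
    - [[5.3, 0.4, -16], 0, 20]
    - [[5.6, 0.4, -17], 0, 20]

```text
time: 18.55
ee_pos: [0.6064, 0.1339, 0.1358]
tcp_rot: [0.706, -0.031, 0.707, 0.031]
force: [0.8, 0.1, 1.1]
gripper_width: 0.0331
```

```bash
python3 - <<'E'
from h import *
o=get_obs();print(o["time"],o["ee_pos"],o["force"],o["gripper_width"],o["moment"])
grab("scene","13");print(get_obs()["ee_pos"])
crop("scene","13",290,150,90,100,6,"c16")
E
```

```text
18.55 [0.60637526 0.13390456 0.13584383] [0.84700536 0.10940756 1.10219549] 0.033070311142631884 [-0.03147979  0.04243642 -0.02370931]
[0.6063396  0.13388892 0.13587429]
```

View pics/c16.png

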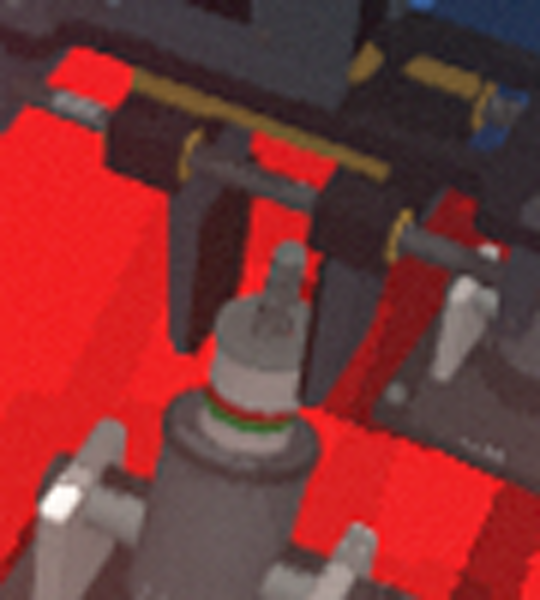

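Emit:
arm_command:
  targets:
    - [[0.3, 0, -1], 0, 20]
    - [[0.3, 0, -1], 0, 60]
    - [[0.3, 0, -1], 0, 60]
    - [[0.3, 0, 30], 0, 60]
    - [[-2, -5, 70], 0, 60]

```text
time: 19.23
ee_pos: [0.6039, 0.1291, 0.206]
tcp_rot: [0.705, -0.031, 0.707, 0.031]
force: [0.1, -0.3, -0.1]
gripper_width: 0.0602
```

Emit:
arm_command:
  targets:
    - [[-15, -40, 0], -0.18, 60]
    - [[-31, -80, -20], -0.36, 60]
    - [[-46, -120, -60], -0.54, 60]
    - [[-62, -155, -100], -0.72, 60]
    - [[-76, -175, -130], -0.9, 60]

```text
time: 19.85
ee_pos: [0.5272, -0.0475, 0.0749]
tcp_rot: [0.648, 0.281, 0.649, -0.282]
force: [0.6, 0.2, -0.1]
gripper_width: 0.0604
```

```bash
python3 - <<'E'
from h import *
o=get_obs();print(o["time"],o["ee_pos"],o["force"],o["gripper_width"])
grab("scene","14");grab("side","14")
crop("scene","14",290,150,90,100,6,"c17");crop("side","14",220,130,100,90,6,"c18")
E
```

```text
19.85 [ 0.52717838 -0.04745423  0.07493186] [ 0.61962397  0.15781172 -0.13144951] 0.06035818368887983
```

View pics/c17.png

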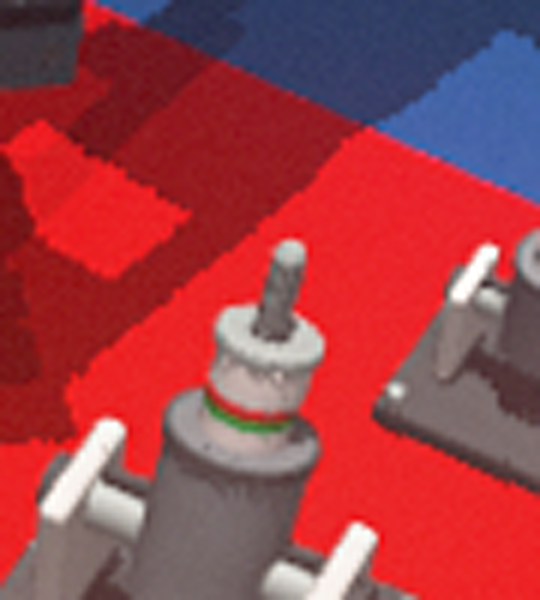

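View pics/c18.png

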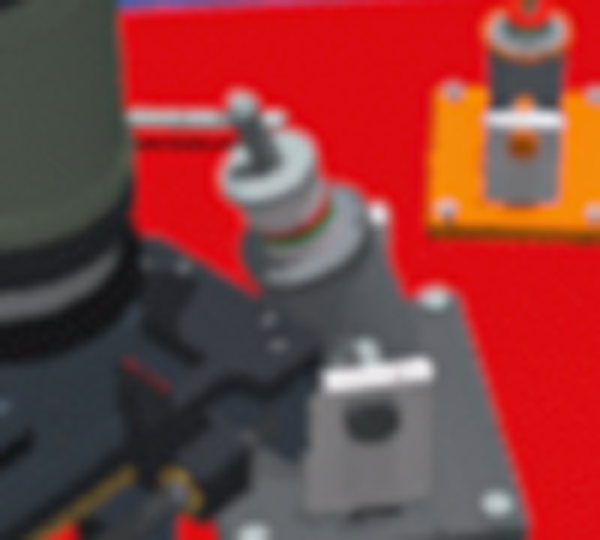

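Emit:
arm_command:
  targets:
    - [[0.4, 0.4, -10], -0.18, 60]
    - [[0.4, 0.4, -25], -0.36, 55]
    - [[0.4, 0.4, -45], -0.54, 50]
    - [[0.4, 0.4, -64], -0.67, 45]
    - [[0.4, 0.4, -64], -0.67, 45]

```text
time: 20.58
ee_pos: [0.5294, -0.0449, 0.0123]
tcp_rot: [0.523, 0.476, 0.523, -0.476]
force: [-0.7, 0.2, -0.0]
gripper_width: 0.045
```

Emit:
arm_command:
  targets:
    - [[0, 0, 0], 0, 20]
    - [[0, 0, 0], 0, 20]
    - [[0, 0, 0], 0, 20]
  newtons: 4

```text
time: 20.95
ee_pos: [0.5296, -0.0456, 0.0133]
tcp_rot: [0.522, 0.478, 0.521, -0.477]
force: [0.6, 1.1, 3.4]
gripper_width: 0.0258
```

Emit:
arm_command:
  targets:
    - [[0, 0, 0], 0, 46]
    - [[0, 0, 0], 0.18, 46]
    - [[0, 0, 0], 0.36, 46]
    - [[0, 0, 0], 0.54, 46]
    - [[0, 0, 0], 0.72, 46]

```text
time: 21.58
ee_pos: [0.5287, -0.0457, 0.0122]
tcp_rot: [0.657, 0.261, 0.657, -0.261]
force: [-0.1, 0.2, -0.1]
gripper_width: 0.0458
```

Emit:
arm_command:
  targets:
    - [[0, 0, 0], 0.18, 46]
    - [[0, 0, 0], 0.36, 46]
    - [[0, 0, 0], 0.54, 46]
    - [[0, 0, 0], 0.72, 46]
    - [[0, 0, 0], 0.85, 46]

```text
time: 22.2
ee_pos: [0.5287, -0.0457, 0.0122]
tcp_rot: [0.706, -0.033, 0.706, 0.033]
force: [0.3, -0.8, 0.9]
gripper_width: 0.046
```

Emit:
arm_command:
  targets:
    - [[0, 0, 0], 0, 20]
    - [[0, 0, 0], 0, 20]
    - [[0, 0, 0], 0, 20]
    - [[0, 0, 0], 0, 20]
  newtons: 6

```text
time: 22.7
ee_pos: [0.5288, -0.0457, 0.0123]
tcp_rot: [0.706, -0.031, 0.706, 0.031]
force: [0.2, 1.0, -0.5]
gripper_width: 0.0256
```

```bash
python3 - <<'E'
from h import *
from scipy.spatial.transform import Rotation as R
o=get_obs();print(o["time"],o["ee_pos"],o["force"],o["gripper_width"])
q=o["tcp_rot"];M=R.from_quat(np.r_[q[1:],q[0]]).as_matrix();print(np.arctan2(M[1,1],M[0,1]))
E
```

```text
22.7 [ 0.52883271 -0.04566878  0.01225209] [ 0.23303136  1.02190695 -0.52155386] 0.025639501365272616
1.6585161431940851
```

Emit:
arm_command:
  targets:
    - [[0, 0, 40], 0, 20]
    - [[5, 10, 90], 0, 20]
    - [[15, 45, 140], 0, 20]
    - [[30, 95, 178], 0, 20]
    - [[45, 140, 180], 0, 20]
  newtons: 8

```text
time: 23.32
ee_pos: [0.5759, 0.0959, 0.1961]
tcp_rot: [0.709, -0.031, 0.704, 0.031]
force: [1.5, 0.5, -1.0]
gripper_width: 0.0256
```

Emit:
arm_command:
  targets:
    - [[14.5, 38, 0], 0, 20]
    - [[14.5, 38, 0], 0, 20]
    - [[14.5, 38, -4], 0, 20]
    - [[14.5, 38, -8], 0, 20]
    - [[14.5, 38, -8], 0, 20]

```text
time: 23.95
ee_pos: [0.5878, 0.1313, 0.1837]
tcp_rot: [0.706, -0.031, 0.707, 0.031]
force: [0.4, 0.3, -0.5]
gripper_width: 0.0253
```

```bash
python3 - <<'E'
from h import *
o=get_obs();print(o["time"],o["ee_pos"],o["force"],o["gripper_width"])
grab("scene","15");print(get_obs()["ee_pos"])
crop("scene","15",290,150,90,100,6,"c19")
E
```

```text
23.95 [0.58783106 0.13132383 0.18374681] [ 0.35070026  0.28454579 -0.50860115] 0.025253803279906447
[0.58805483 0.13149433 0.18406865]
```

View pics/c19.png

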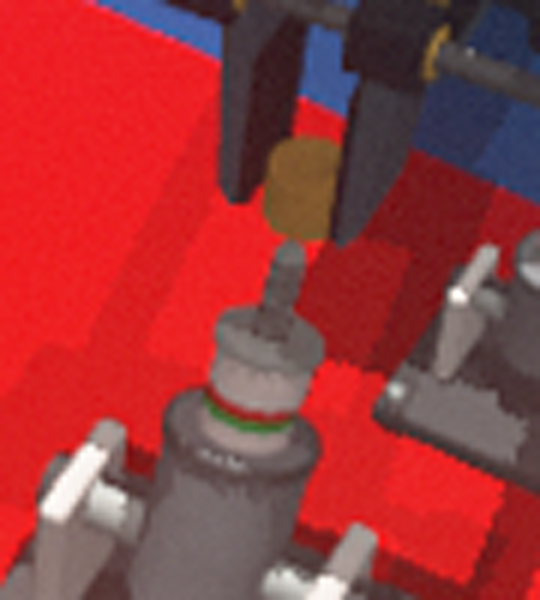

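Emit:
arm_command:
  targets:
    - [[7.3, 1.3, 0], 0, 20]
    - [[7.3, 1.3, -5], 0, 20]
    - [[7.5, 1.3, -7], 0, 20]
    - [[8.2, 1.4, -9], 0, 20]
    - [[8.8, 1.4, -11], 0, 20]
  newtons: 3

```text
time: 24.62
ee_pos: [0.5972, 0.1338, 0.1731]
tcp_rot: [0.706, -0.031, 0.706, 0.031]
force: [0.4, -0.8, -0.5]
gripper_width: 0.0254
```

```bash
python3 - <<'E'
from h import *
o=get_obs();print(o["time"],o["ee_pos"],o["force"],o["gripper_width"],o["moment"])
grab("scene","16");grab("side","16");print(get_obs()["ee_pos"])
crop("scene","16",290,150,90,100,6,"c20");crop("side","16",220,100,100,90,6,"c20b")
E
```

```text
24.625 [0.59715125 0.13379596 0.17313586] [ 0.36366969 -0.76979661 -0.48864587] 0.02541973349385905 [-0.00856237  0.02593839  0.01883092]
[0.5970274  0.13376074 0.17296278]
```

View pics/c20.png

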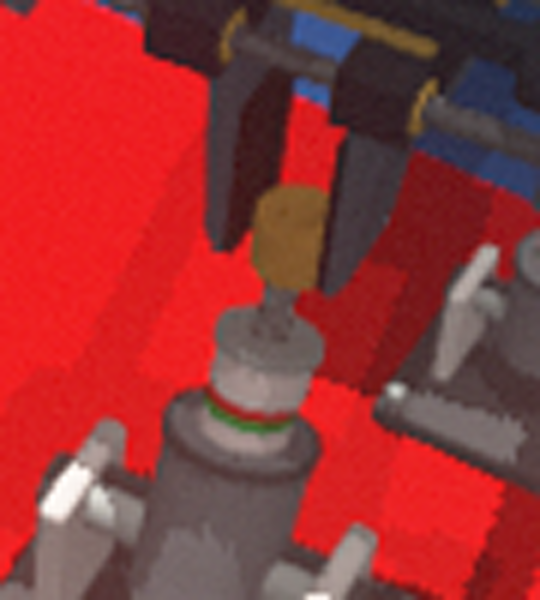

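Emit:
arm_command:
  targets:
    - [[0.6, -0.6, -2], 0, 20]
    - [[1.2, -0.6, -4], 0, 20]
    - [[1.9, -0.5, -6], 0, 20]
    - [[2.5, -0.5, -8], 0, 20]
    - [[2.5, -0.5, -8], 0, 20]

```text
time: 25.35
ee_pos: [0.5998, 0.1333, 0.1656]
tcp_rot: [0.707, -0.031, 0.706, 0.031]
force: [-1.9, -0.2, 3.5]
gripper_width: 0.0255
```

```bash
python3 - <<'E'
from h import *
o=get_obs();print(o["time"],o["ee_pos"],o["force"],o["gripper_width"],o["moment"])
grab("scene","17");grab("side","17");print(get_obs()["ee_pos"])
crop("scene","17",290,150,90,100,6,"c21");crop("side","17",220,100,100,90,6,"c21b")
E
```

```text
25.35 [0.59978364 0.13330434 0.16563034] [-1.89106212 -0.18722361  3.47113292] 0.02551773432716968 [0.00689381 0.20081785 0.0289404 ]
[0.59977523 0.1332668  0.16560972]
```

View pics/c21.png

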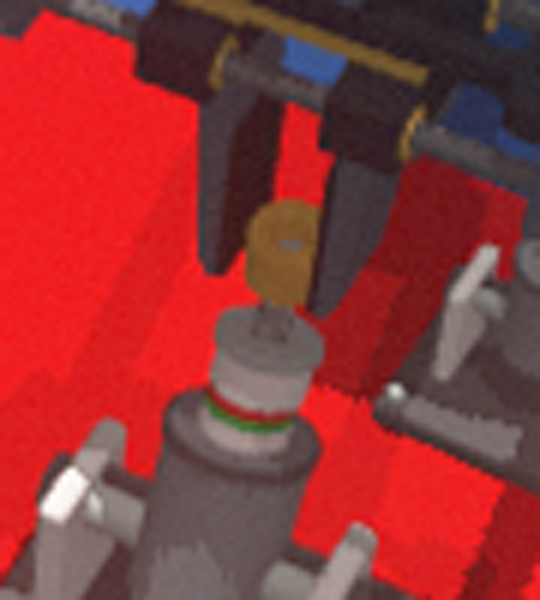

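View pics/c21b.png

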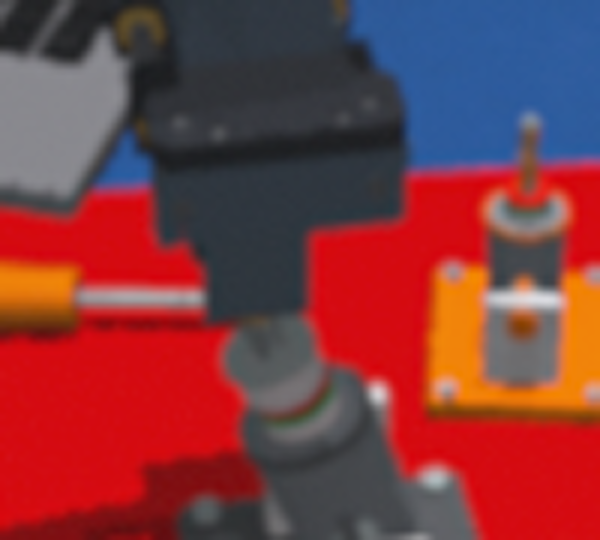

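Emit:
arm_command:
  targets:
    - [[-1.5, 0, 0], 0, 20]
    - [[-2.5, 0, 0], 0, 20]
    - [[-1.9, 0, -2], 0, 20]
    - [[-1.3, 0, -4], 0, 20]
    - [[-1.3, 0, -4], 0, 20]

```text
time: 26.08
ee_pos: [0.5981, 0.1332, 0.1608]
tcp_rot: [0.706, -0.031, 0.707, 0.031]
force: [0.3, 0.1, -0.1]
gripper_width: 0.0254
```

```bash
python3 - <<'E'
from h import *
o=get_obs();print(o["time"],o["ee_pos"],o["force"],o["gripper_width"],o["moment"])
grab("scene","18");print(get_obs()["ee_pos"])
crop("scene","18",290,150,90,100,6,"c22")
E
```

```text
26.075 [0.59812755 0.13315983 0.16080343] [ 0.26110969  0.08501485 -0.14596169] 0.025437351886830935 [-0.10917849 -0.05383244  0.02475528]
[0.59812968 0.13319407 0.16082968]
```

View pics/c22.png

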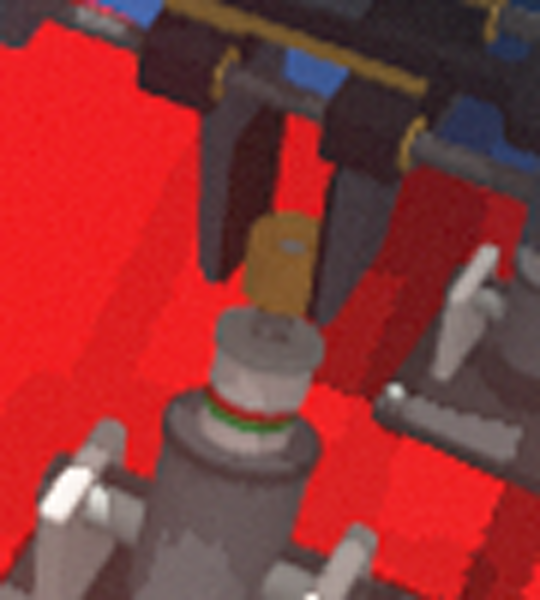

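Emit:
arm_command:
  targets:
    - [[0.9, 0.1, -3], 0, 20]
    - [[1.9, 0.2, -6], 0, 20]
    - [[2.8, 0.2, -9], 0, 20]
    - [[3.4, 0.3, -11], 0, 20]
    - [[3.4, 0.3, -11], 0, 20]

```text
time: 26.75
ee_pos: [0.6016, 0.1336, 0.1497]
tcp_rot: [0.706, -0.031, 0.707, 0.031]
force: [-1.0, -0.2, -1.8]
gripper_width: 0.025
```

```bash
python3 - <<'E'
from h import *
o=get_obs();print(o["time"],o["ee_pos"],o["force"],o["gripper_width"],o["moment"])
grab("scene","19");grab("side","19");print(get_obs()["ee_pos"])
crop("scene","19",290,150,90,100,6,"c23");crop("side","19",220,110,100,90,6,"c23b")
E
```

```text
26.75 [0.60155183 0.13355273 0.14965805] [-0.99953867 -0.20556407 -1.83523969] 0.025039619463579642 [-0.06177167  0.21077589  0.01358769]
[0.60156932 0.1335663  0.14978523]
```

View pics/c23.png

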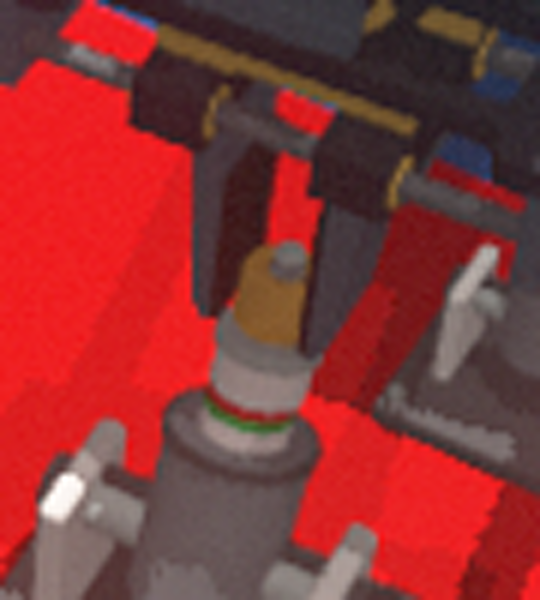

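View pics/c23b.png

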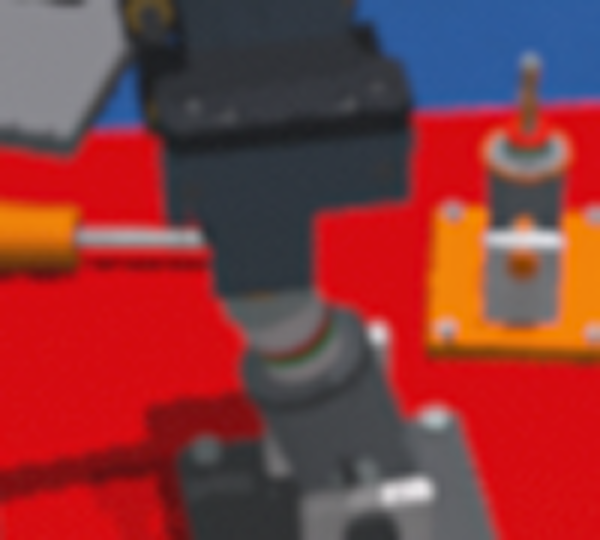

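Emit:
arm_command:
  targets:
    - [[0.3, 0, -1], 0, 20]
    - [[0.6, 0, -2], 0, 20]
    - [[0.6, 0, -2], 0, 20]
    - [[0.6, 0, -2], 0, 40]
    - [[0.6, 0, -2], 0, 40]

```text
time: 27.48
ee_pos: [0.6031, 0.1337, 0.1487]
tcp_rot: [0.707, -0.031, 0.706, 0.031]
force: [-0.3, 0.2, 0.0]
gripper_width: 0.0394
```

```bash
python3 - <<'E'
from h import *
o=get_obs();print(o["time"],o["ee_pos"],o["force"],o["gripper_width"],o["moment"])
grab("scene","20");grab("side","20");print(get_obs()["ee_pos"])
crop("scene","20",290,150,90,100,6,"c24");crop("side","20",220,110,100,90,6,"c24b")
E
```

```text
27.475 [0.60312057 0.13370253 0.14866366] [-0.34028793  0.17766866  0.04919452] 0.03943064623825685 [-0.00799624 -0.0073532   0.01060597]
[0.60285685 0.13362159 0.14857353]
```

View pics/c24.png

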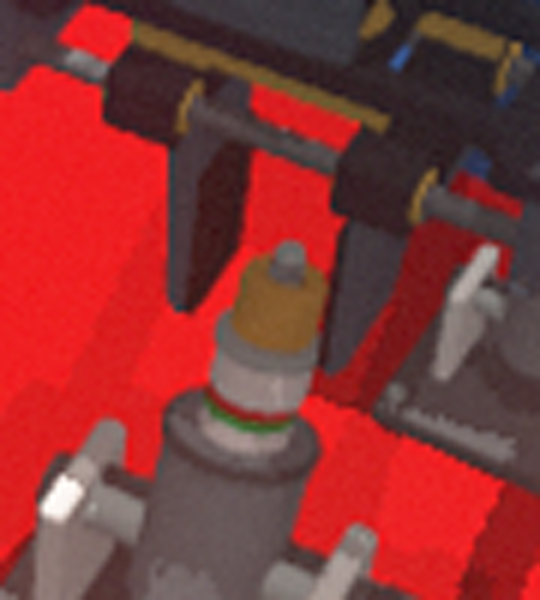

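View pics/c24b.png

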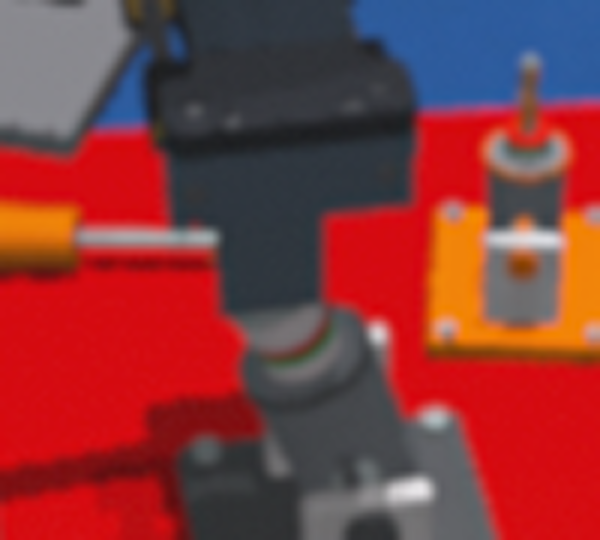

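Emit:
arm_command:
  targets:
    - [[-1, 0, -3], 0, 40]
    - [[-1, 0, -3], 0, 40]
    - [[-1, 0, -3], 0, 20]
    - [[-1, 0, -3], 0, 20]
    - [[-1, 0, -3], 0, 20]
  newtons: 50

```text
time: 28.2
ee_pos: [0.6014, 0.1335, 0.1453]
tcp_rot: [0.706, -0.031, 0.706, 0.031]
force: [-0.4, -0.1, -0.8]
gripper_width: 0.0244
```

```bash
python3 - <<'E'
from h import *
o=get_obs();print(o["time"],o["ee_pos"],o["force"],o["gripper_width"],o["moment"])
grab("scene","21");print(get_obs()["ee_pos"])
crop("scene","21",290,150,90,100,6,"c25")
E
```

```text
28.2 [0.60138233 0.13354204 0.14529769] [-0.44378161 -0.09402594 -0.83433038] 0.024350409809714663 [-0.01202548  0.02495854 -0.0669362 ]
[0.60139474 0.13355252 0.14530443]
```

View pics/c25.png

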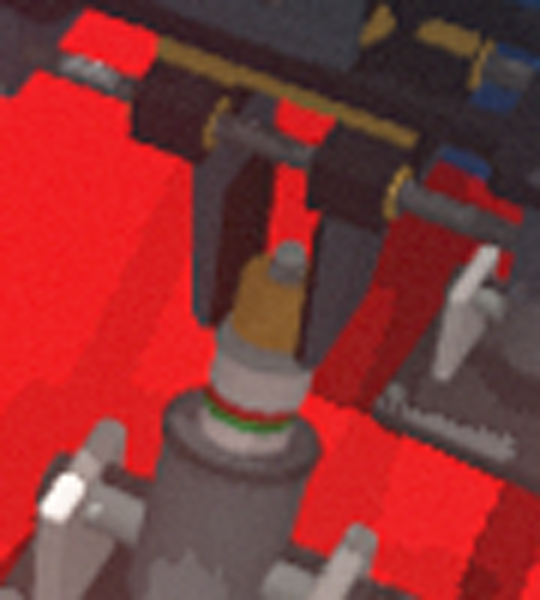

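Firmly gripped; force near zero. Press in steps along the stud.

Emit:
arm_command:
  targets:
    - [[0.3, 0, -1], 0, 20]
    - [[0.6, 0, -2], 0, 20]
    - [[1, 0.1, -3], 0, 20]
    - [[1.3, 0.1, -4], 0, 20]
    - [[1.3, 0.1, -4], 0, 20]

```text
time: 28.88
ee_pos: [0.6025, 0.1337, 0.1422]
tcp_rot: [0.706, -0.031, 0.706, 0.031]
force: [-2.3, -0.9, 7.1]
gripper_width: 0.0241
```

```bash
python3 - <<'E'
from h import *
o=get_obs();print(o["time"],o["ee_pos"],o["force"],o["gripper_width"],o["moment"])
grab("scene","22");o=get_obs();print(o["ee_pos"],o["force"])
crop("scene","22",290,150,90,100,6,"c26")
E
```

```text
28.875 [0.60249347 0.1336681  0.14216301] [-2.31176062 -0.91297542  7.06551806] 0.024140452717553433 [-0.06500792  0.56443864 -0.01238688]
[0.60249846 0.13367858 0.14222437] [-2.65798166 -0.34556102  8.00185686]
```

View pics/c26.png

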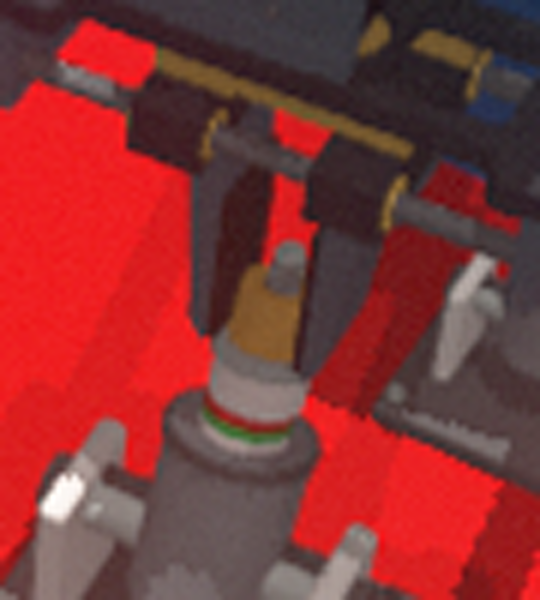

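Emit:
arm_command:
  targets:
    - [[0.4, 0, -1.2], 0, 20]
    - [[0.8, 0.1, -2.4], 0, 20]
    - [[1.2, 0.1, -3.6], 0, 20]
    - [[1.6, 0.1, -4.8], 0, 20]
    - [[1.6, 0.1, -4.8], 0, 20]

```text
time: 29.55
ee_pos: [0.6038, 0.1338, 0.1385]
tcp_rot: [0.706, -0.031, 0.706, 0.031]
force: [-6.5, -0.3, 11.1]
gripper_width: 0.0241
```

```bash
python3 - <<'E'
from h import *
o=get_obs();print(o["time"],o["ee_pos"],o["force"],o["gripper_width"],o["moment"])
grab("scene","23");o=get_obs();print(o["ee_pos"],o["force"])
crop("scene","23",300,190,60,60,10,"c27")
E
```

```text
29.55 [0.60379732 0.13381022 0.13845089] [-6.49886738 -0.3401645  11.07239541] 0.02411722430182593 [-0.12627242  0.98237143  0.03440239]
[0.60380791 0.13380477 0.13847864] [-3.75019918 -0.51450658 11.79030491]
```

View pics/c27.png

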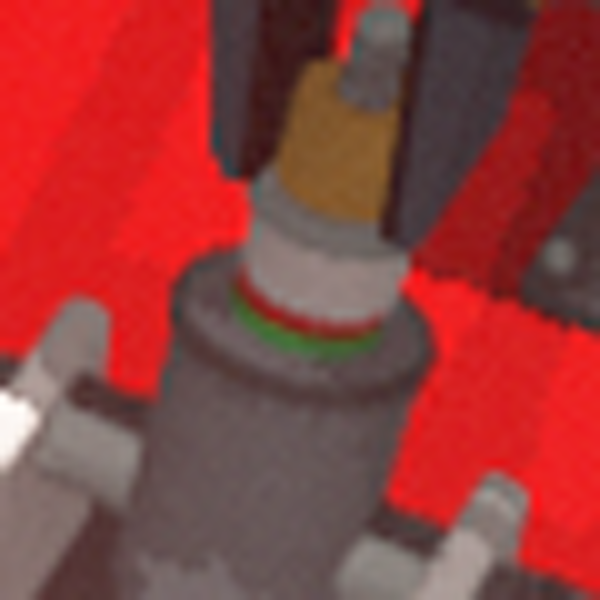

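Emit:
arm_command:
  targets:
    - [[0.4, 0, -1.2], 0, 20]
    - [[0.8, 0.1, -2.4], 0, 20]
    - [[0.8, 0.1, -2.4], 0, 20]
    - [[0.8, 0.1, -2.4], 0, 20]

```text
time: 30.1
ee_pos: [0.6045, 0.1339, 0.1367]
tcp_rot: [0.707, -0.031, 0.706, 0.031]
force: [-6.5, -0.2, 14.7]
gripper_width: 0.0243
```

```bash
python3 - <<'E'
from h import *
o=get_obs();print(o["time"],o["ee_pos"],o["force"],o["gripper_width"],o["moment"])
grab("scene","24");o=get_obs();print(o["ee_pos"],o["force"])
crop("scene","24",300,190,60,60,10,"c28")
E
```

```text
30.1 [0.60446478 0.1338715  0.13665607] [-6.48514429 -0.21603612 14.67404196] 0.024298609697961125 [-0.14288532  1.1728313   0.04084616]
[0.60445091 0.13386495 0.13666252] [-7.00323224 -0.58045197 15.77027334]
```

View pics/c28.png

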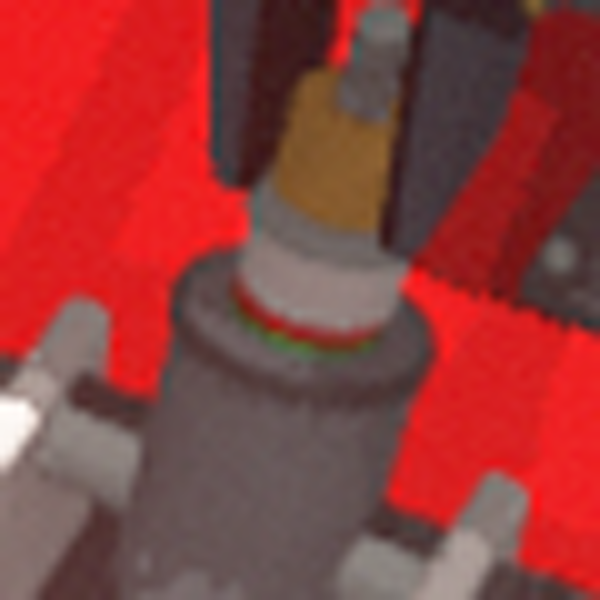

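Emit:
arm_command:
  targets:
    - [[0, 0, 0], 0, 20]
    - [[0, 0, 0], 0, 20]
    - [[0, 0, 0], 0, 20]
    - [[0, 0, 0], 0, 20]
    - [[0, 0, 0], 0, 20]

```text
time: 30.78
ee_pos: [0.6044, 0.1339, 0.1367]
tcp_rot: [0.706, -0.031, 0.706, 0.031]
force: [-6.8, -0.1, 15.4]
gripper_width: 0.0241
```

Emit:
arm_command:
  targets:
    - [[0, 0, 0], 0, 20]
    - [[0, 0, 0], 0, 20]
    - [[0, 0, 0], 0, 20]
    - [[0, 0, 0], 0, 20]
    - [[0, 0, 0], 0, 20]

```text
time: 31.4
ee_pos: [0.6044, 0.1339, 0.1367]
tcp_rot: [0.706, -0.031, 0.706, 0.031]
force: [-7.0, -1.5, 15.2]
gripper_width: 0.024
```

```bash
python3 - <<'E'
from h import *
o=get_obs();print(o["time"],o["ee_pos"],o["force"])
grab("scene","25");o=get_obs();print(o["ee_pos"],o["force"])
crop("scene","25",300,190,60,60,10,"c29")
E
```

```text
31.4 [0.60444387 0.13388945 0.13666891] [-7.0200376  -1.49792037 15.22021502]
[0.6044389  0.13386849 0.13667598] [-6.63701166 -0.57859399 15.39835503]
```

View pics/c29.png

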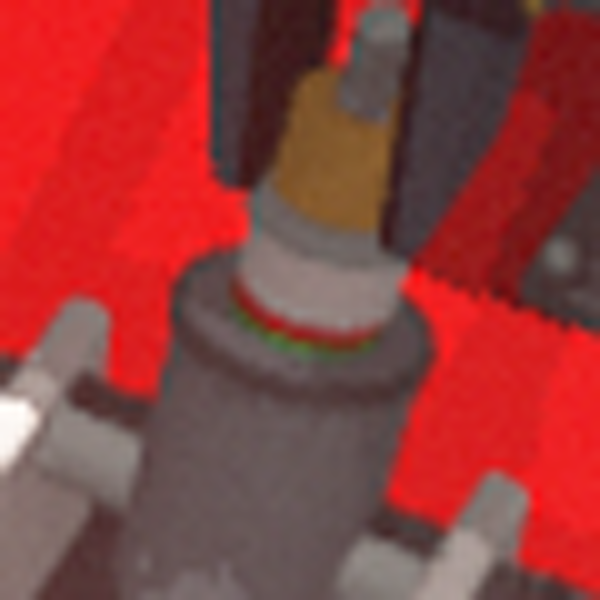

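Emit:
arm_command:
  targets:
    - [[-0.9, -0.1, 2.8], 0, 20]
    - [[-1.8, -0.1, 5.6], 0, 20]
    - [[-2.7, -0.2, 8.4], 0, 20]
    - [[-3.5, -0.3, 10.6], 0, 20]
    - [[-3.5, -0.3, 10.6], 0, 20]

```text
time: 32.08
ee_pos: [0.6016, 0.1336, 0.1448]
tcp_rot: [0.707, -0.031, 0.706, 0.031]
force: [-1.0, -0.7, 3.8]
gripper_width: 0.0244
```

Emit:
arm_command:
  targets:
    - [[0, 0, 0], 0, 60]
    - [[0, 0, 0], 0, 60]
    - [[0, 0, 0], 0, 60]
    - [[0, 0, 30], 0, 60]
    - [[0, 0, 70], 0, 60]
  newtons: 5

```text
time: 32.7
ee_pos: [0.6009, 0.1334, 0.2141]
tcp_rot: [0.705, -0.031, 0.708, 0.031]
force: [-0.1, -0.6, -0.1]
gripper_width: 0.0596
```

Emit:
arm_command:
  targets:
    - [[-20, -60, 10], 0, 60]
    - [[-40, -120, 20], 0, 60]
    - [[-40, -120, 20], 0, 60]

```text
time: 33.08
ee_pos: [0.5608, 0.0105, 0.2357]
tcp_rot: [0.707, -0.03, 0.706, 0.029]
force: [0.7, 0.1, -0.3]
gripper_width: 0.06
```

```bash
python3 - <<'E'
from h import *
o=get_obs();print(o["time"],o["ee_pos"],o["force"],o["dq"])
grab("scene","26");grab("side","26")
crop("scene","26",290,170,75,75,8,"c30");crop("side","26",230,130,75,75,8,"c31")
E
```

```text
33.075 [0.56083081 0.01046786 0.23572639] [ 0.6774161   0.09474068 -0.26372453] [ 0.01361933  0.01710007 -0.00293186  0.04422457 -0.01456689 -0.01979236]
```

View pics/c30.png

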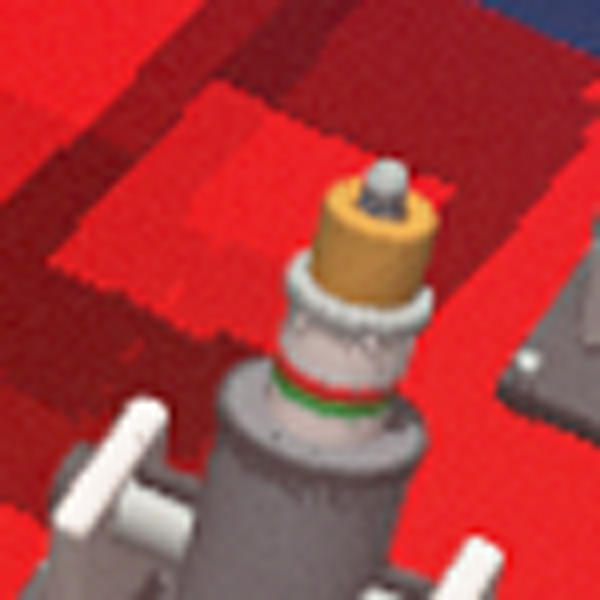

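View pics/c31.png

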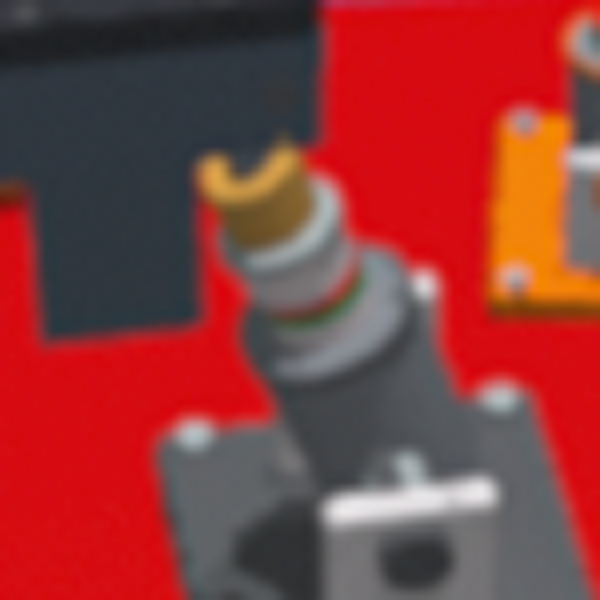

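View pics/scene26.png

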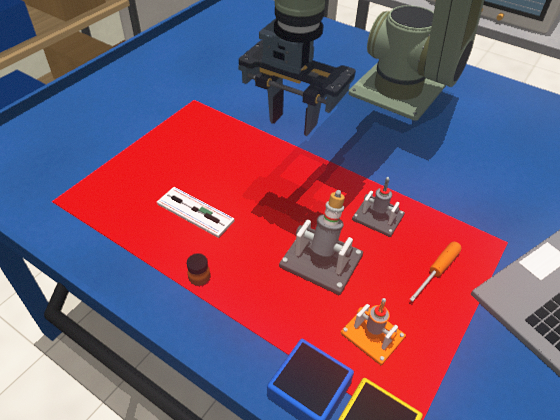

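Emit:
arm_command:
  targets:
    - [[0, 0, 0], 0, 60]
    - [[0, 0, 0], 0, 60]
    - [[0, 0, 0], 0, 60]

```text
time: 33.55
ee_pos: [0.5617, 0.0144, 0.2343]
tcp_rot: [0.706, -0.032, 0.707, 0.032]
force: [-0.3, 0.3, -0.2]
gripper_width: 0.0601
```

```bash
python3 -c "
from bench import *
print(get_obs()['time'],get_obs()['force']);print(job_done())"
```

```text
33.55 [-0.29376926  0.26427465 -0.18465012]
the job is handed in; nothing more can be done
None
```

I threaded the spacer, washer and bushing onto the large grey holder's leaning stud in that order. I then pressed the bushing along the stud, held it for about 1.3 s, backed off and let go. I handed the job in at 33.6 s; the hand-in gives no verdict.

**Gauge while pressed:** the two estimates differed slightly. Tool travel gave about 9.2 mm, with up to half a millimetre of slack in it. The force along the stud, about 17 N, gave about 8.2 mm. Both are inside the green band, and the picture showed green at the rim with the red still fully out.

**After release:**
- All three parts are seated on the stud and the gauge is back up, with its white band showing.
- The stud tip is within half a pixel of where it started in the scene camera.
- The breadboard, screwdriver and jar look unmoved.
- The arm is clear, with wrist force about zero.

**During threading:** small sideways contacts came up, about 2.4 N on the washer and 4 N on the bushing. I corrected both by shifting the gripper a millimetre or two.

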